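# Stand a rolling vial on the balance and tare

### The job

Fetch the clear glass vial with the white cap from its lane in the organiser: the lane is too narrow to take it round the body, so lift it out by its two ends, lay it on its side on the open bench and let go without letting it roll away. Then take it again round the body, stand it upright, cap up, in the middle of the balance pan and let go, and with the vial standing there press the blue tare key fully down and release it. Never drop the vial or let it run off, and leave the amber vial, the blue-capped bottle, the column and the spatula alone.

Things in the scene. Friction and masses are not known exactly. Their poses are not given: they have to be found in the camera images.
- vial: Clear glass 20 mL vial, white label, white screw cap (shut), about 32 g, 61 mm long. Origin at mid length on its axis, z along the axis to the cap: base at z = -30.5 mm, cap top at +30.5. Body 28 mm in diameter up to z = +13.5, cap 24 mm in diameter above. Starts on its side in one of the organiser's lanes, axis along it, cap toward the organiser's +x. Lying, it rolls: a nudge sends it 5 to 10 cm.
- organiser: Blue-grey open organiser fixed to the bench, 260 (its x) x 142 (its y) mm, 44 mm high; origin at the centre of its underside. Three lanes along its x, each 42 mm wide, 252 mm long, centred at y = -46, 0 and +46 mm; walls and dividers 4 mm thick, all 44 mm high, floor 4 mm above the bench. One lane holds the vial, the others the column and the spatula.
- balance: White-grey top-pan balance fixed to the bench, 200 mm wide (its y), 280 mm deep (its x); origin at the centre of its underside, front with display and keys to -x. Front deck (x = -140 to -10 mm) 44 mm high, a sloping display at x = -45 to 0 mm rising to 66 mm, housing behind it (to x = +140) 66 mm high.
- pan_centre (a point): Centre of the top face of the balance's round steel pan, 120 mm in diameter, 80 mm above the bench, 65 mm behind the balance's origin (its +x). The pan does not give.
- tare_key (a joint): Travel of the blue tare key, m: 0 up, 0.005 fully down; it springs back. It takes about 0.5 N to start and 3 N to hold fully down, against a stop.
- tare_top (a point): Centre of the top face of the blue tare key, a bar 60 mm (balance's y) by 22 mm (its x) on the front deck, its top 57 mm above the bench when up; it moves straight down.
- amber_vial: A bystander: amber vial of the same size with a black cap, standing on the bench; origin at mid height, 30.5 mm up.
- bottle: A bystander: clear 100 mL bottle with a blue cap, 56 mm in diameter, 100 mm tall, standing on the bench; origin at the centre of its underside.
- column: A bystander: steel chromatography column with a blue band, 138 mm long over its red plugs, hexagonal ends 15 mm across flats, lying along a lane of the organiser; origin at its middle.
- spatula: A bystander: flat steel weighing spatula 148 mm long, 12 mm wide, 4 mm thick, lying along a lane of the organiser; origin on its underside near its middle.
Things that resemble listed ones, but are neither listed nor needed, are in the scene too. What is shaped like the vial but red or yellow is not meant.

How it is judged (in metres and radians):
On the way, in this order (a step that is already met when the one before it is completed fails the run):
1. The vial lies on its side on the open bench, outside the organiser, let go and lying still (angle between vial's own z axis and vertical between 1.45 and 1.69 rad and height (world z) of vial below 0.018 m and (y of vial in the frame of organiser above 0.071 m or y of vial in the frame of organiser below -0.071 m or x of vial in the frame of organiser above 0.13 m or x of vial in the frame of organiser below -0.13 m) and contact force between the fingers and vial below 0.05 N and linear speed of vial below 0.03 m/s), for 0.2 s.
2. The vial stands upright, cap up, in the middle of the balance pan, let go (angle between vial's own z axis and vertical below 0.08 rad and horizontal distance between vial and pan_centre below 0.03 m and z of vial in the frame of pan_centre below 0.034 m and contact force between the fingers and vial below 0.05 N and linear speed of vial below 0.03 m/s), for 0.2 s.
3. With the vial standing there the tare key is pressed fully down (value of joint tare_key above 0.0035 m and angle between vial's own z axis and vertical below 0.08 rad and horizontal distance between vial and pan_centre below 0.03 m), for 0.05 s.
At the end, for the whole second after the job is handed in: The vial stands at rest upright (within 0.08 rad), cap up, on the balance pan, its axis within 30 mm of the pan's centre; the tare key has been pressed down by more than 3.5 of its 5 mm with the vial standing there and is up again (under 1.5 mm) (angle between vial's own z axis and vertical below 0.08 rad and horizontal distance between vial and pan_centre below 0.03 m and z of vial in the frame of pan_centre below 0.034 m and linear speed of vial below 0.03 m/s and value of joint tare_key below 0.0015 m); the robot touches nothing.
It fails at once if The vial is dropped, toppled or let run off: faster than 0.4 m/s with no finger on it (linear speed of vial above 0.4 m/s and contact force between the fingers and vial below 0.01 N).
It fails at once if The vial falls off the bench (height (world z) of vial below -0.03 m).
It fails at once if A bystander is disturbed (moved more than 25 mm) (distance of any of amber_vial, bottle, column, spatula from where it was at the start of the episode above 0.025 m).
It also fails if it takes over 64 s, if anything falls off the work surface, if the arm or the gripper's body presses on something with over 40 N, if the wrist force passes 120 N, or if a joint passes its speed limit or range.

### The arm

A 7-joint arm with a two-finger parallel gripper is mounted at the origin on the work surface. World frame = base frame: x ahead of the robot, y to its left, z up, the work surface at z = 0. Lengths are in m, angles in degrees, forces in N, time in s.
With the tool pointing down it reaches from about 0.425 to 0.875 m from the base axis. Payload 4.7 kg.
Tool frame: the origin (TCP) lies on the centre line of the jaws, within the pads' length; the fingertips stand ahead of it and the grasp point (between the pads) lies 2 mm behind it (env.tip_reach is the x of the fingertips in the tool frame, in m); x points along the fingers, z is the direction in which the jaws open and shut, and the axes are right-handed (so a half turn about x gives the same grasp; the last joint's range is limited). The gripper opens to 87 mm and grips with 3 to 60 N. Pads are 19 mm wide; open, the fingers measure 117 mm over their backs; the gripper's body (75 mm by 190 mm) begins 51 mm behind the grasp point.
Start: joints at [65.896, 18.392, -4.016, 83.108, 1.295, 78.541, -3.26], TCP at [0.274, -0.59, 0.24] pointing down, gripper open.
Joint ranges: [-163.93, 163.93], [-17.29, 119.83], [-79.2, 71.16], [3.27, 140.29], [-89.18, 269.18], [5.43, 117.66], [-154.24, 154.24]. Speed limits (degrees/s): [147.25, 147.25, 180, 180, 180, 180, 180].

### API

Orientations are given as [roll, pitch, yaw] about the fixed x, y, z axes, in that order (R = Rz(yaw) Ry(pitch) Rx(roll)).
In Python, from cell import telemetry, optics, env, models gives the robot as it stands.
- The arm moves only by the shell command python3 -m pendant 'ROWS' [FORCE]. ROWS is JSON, a list of rows, each a list of 3 entries, a list of its own where there are three numbers: the finger opening in mm, from 0 to 87, then the shift along the tool's x, y, z in mm, then the turn, a rotation vector about the tool's x, y, z in rad. A call has 1 to 10 rows; each row is the pose to reach, as a shift and turn from the pose commanded when the call began, along the tool's axes at that moment; what a row does not reach only later rows make up. A row lasts 1/12 s, in which the tool goes at most 41.7 mm and 7.16 degrees, less where a joint would pass 70% of its speed; a pose out of reach is approached as far as the arm can. A call with a gripper value outside its range is refused whole. The fingers move at their own pace and stop on an object; FORCE is the grip in N (left out, the last holds). Time passes only in rows, so rows that repeat a pose let the fingers close. It gives the time, the measured TCP pose, the force and the opening at its end, in the units of the state.
- telemetry.get_obs(): the state, without advancing time (a new reading comes with each control period).
- optics.read_camera(name): name is "side" or "top"; returns a dict with "image" (420x560x3 uint8, blue, green, red), "range_z" (420x560 float32, m along the optical axis (not along the pixel's ray), 0 where there is no reading), "fx", "fy", "cx", "cy" (pixels), "cam_to_world" (4x4, takes a point from camera to world coordinates). Camera axes: x right, y up, looking along -z (the intrinsics and any distortion apply to the point x, -y, -z); pixel columns grow to the right and rows downward; lengths in m; the calibration is good to about 2 mm. A picture is of the moment at which its call begins.
- env.sign_off(): hands the job in, once; it reports no verdict.
Trained networks look in the newest picture that a camera, given by its name, has taken for a name from the list of things; names that differ only in an ending like _2 or _b are one class to them, and where a whole thing is asked for, a point or a joint stands for the part that bears it (a point fixed in the world has none). Each returns a list of dicts, best first, with "confidence" (0 to 1); they miss things now and then, are a little off and sometimes report something else, mostly with a low value. They report only what shows in the picture. A call takes as long as a camera call. They do not tell look-alikes from the thing itself.
- models.masks_of(camera, label): "pixels" (420x560 bool, what is visible of it) and "extent" ([left, top, right, bottom] as shares, 0 to 1, of the picture: columns of its width, rows of its height, round what is visible of it).
- models.landmark_of(camera, label): "centre" ([row, column] as shares, 0 to 1, of the picture: columns of its width, rows of its height: a listed point, or the origin of a listed thing).
The state is a dict: "time_s": time; "qpos": joint angles; "joint_velocities": joint speeds; "effort": joint torques, N m; "tool_pos": TCP position; "tool_rot": TCP orientation; "force": force on the tool from outside, world axes, zero at the start; "wrist_torque": the same for the moment, N m; "grip_width": finger opening in m.
Only numpy, scipy, OpenCV 4.12 (cv2) and the standard library are available. Lean on these libraries where they do the work, as an engineer would, in place of code of your own. Each camera call takes 0.05 s, during which the arm holds its last target.

## Working session

There is one attempt and no reset: what is moved stays moved. The work goes in short steps, Python scripts to look and compute and a shell command to move; the robot and the scene stay as the last step left them, time stands still between calls to the robot, and variables do not carry over. Pictures are saved under pics/ and viewed, and the job is handed in when it is done.

```bash
ls; mkdir -p pics
cat > h.py <<'E'
import numpy as np,cv2
from cell import telemetry, optics, env, models
def snap(n,f=None):
    c=optics.read_camera(n)
    if f: cv2.imwrite(f,c['image'])
    return c
E
python3 - <<'E'
from h import *
print(telemetry.get_obs(), env.tip_reach)
for n in ('side','top'):
    c=snap(n,f'pics/{n}0.png'); print(n,{k:c[k] for k in c if k not in('image','range_z')})
    for l in ['vial','organiser','balance','pan_centre','tare_top','amber_vial','bottle','column','spatula']:
        print(l,[(round(d['confidence'],2),np.round(np.array(d['centre'])*[420,560])) for d in models.landmark_of(n,l)])
E
```

```text
pics
{'time_s': 0.0, 'qpos': array([65.89574938, 18.44077859, -4.01794471, 83.17398908,  1.29407171,
       78.53998064, -3.25851924]), 'joint_velocities': array([ 0.05918956,  0.10536549,  0.04136591, -0.08715361,  0.01993138,
       -0.04875943,  0.04223276]), 'effort': array([ 1.89363236e-04, -4.91285062e+01, -4.03685672e-01, -3.12524343e+01,
       -6.38834853e-02,  4.35897731e-02,  1.43640841e-04]), 'tool_pos': array([ 0.273567  , -0.58906434,  0.23845031]), 'tool_rot': array([-177.92384794,   89.89037966,  116.99371768]), 'force': array([ 0.63446428,  0.89158732, -0.44564441]), 'wrist_torque': array([ 0.05557972,  0.01107401, -0.04210138]), 'grip_width': 0.08676117369030191} 0.017
side {'fx': 384.089205302805, 'fy': 384.089205302805, 'cx': 280.4978113814441, 'cy': 209.33651328832792, 'cam_to_world': array([[ 0.9435127 ,  0.24722065, -0.22060313,  0.40184787],
       [-0.33108759,  0.67766069, -0.65662546, -0.55237622],
       [-0.0128373 ,  0.69257341,  0.72123316,  0.66285825],
       [ 0.        ,  0.        ,  0.        ,  1.        ]])}
vial [(0.88, array([302., 416.])), (0
[... 556 characters left out ...]
[-0.02640291,  0.97444408, -0.22307314,  0.33768861],
       [-0.99964969, -0.0261482 ,  0.004096  , -0.01176572],
       [-0.00184164,  0.22310314,  0.9747931 ,  1.22009319],
       [ 0.        ,  0.        ,  0.        ,  1.        ]])}
vial [(0.76, array([145., 381.])), (0.71, array([224., 340.])), (0.67, array([267., 336.])), (0.57, array([218., 382.]))]
organiser [(0.67, array([226., 401.]))]
balance [(0.88, array([228., 163.]))]
pan_centre [(0.77, array([193., 159.]))]
tare_top [(0.73, array([266., 144.]))]
amber_vial [(0.55, array([228., 402.])), (0.51, array([181., 292.]))]
bottle [(0.79, array([152., 267.]))]
column [(0.83, array([225., 400.]))]
spatula [(0.78, array([216., 417.]))]
```

View pics/side0.png

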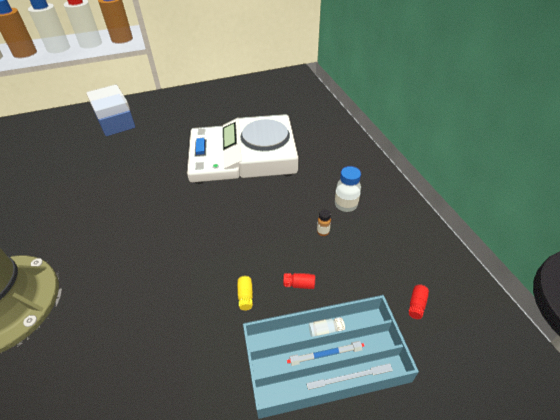

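View pics/top0.png

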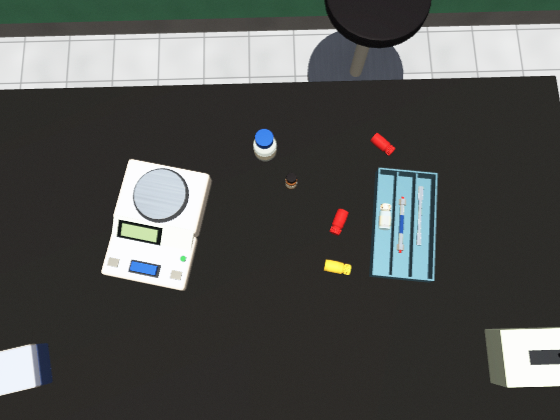

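```bash
cat >> h.py <<'E'
def cloud(c):
    z=c['range_z']; v,u=np.mgrid[0:420,0:560]
    p=np.stack([(u-c['cx'])/c['fx']*z,-(v-c['cy'])/c['fy']*z,-z],-1)
    M=c['cam_to_world']; return p@M[:3,:3].T+M[:3,3]
def onplane(c,u,v,h):
    M=c['cam_to_world']; d=M[:3,:3]@np.array([(u-c['cx'])/c['fx'],-(v-c['cy'])/c['fy'],-1.]); o=M[:3,3]
    return o+d*(h-o[2])/d[2]
E
python3 - <<'E'
from h import *
S=[]
for n,(u,v) in (('side',(327,327)),('top',(388,220))):
    c=snap(n); im=c['image']; P=cloud(c)
    r=im[v-35:v+35,u-45:u+45]; S.append(cv2.resize(r,None,fx=6,fy=6,interpolation=2))
    for l in ['organiser','vial','pan_centre','tare_top','amber_vial','bottle','column','spatula']:
        for d in models.masks_of(n,l)[:4]:
            m=d['pixels']; q=P[m&(c['range_z']>0)]
            print(n,l,round(d['confidence'],2),m.sum(),np.round(np.median(q,0),4),np.round(np.percentile(q,[2,98],axis=0),3).tolist())
    for l in ['pan_centre','tare_top']:
        h={'pan_centre':.08,'tare_top':.057}[l]
        a=np.array(models.landmark_of(n,l)[0]['centre'])*[420,560]; print(l,onplane(c,a[1],a[0],h))
    # organiser rim
    q=P.reshape(-1,3); 
    k=(q[:,2]>.036)&(q[:,2]<.052)&(q[:,1]<-.1)&(q[:,1]>-.45)&(q[:,0]>.25)&(q[:,0]<.8)&(c['range_z'].ravel()>0)
    print(n,k.sum(),cv2.minAreaRect(q[k,:2].astype(np.float32)))
cv2.imwrite('pics/crop.png',np.vstack(S)[:,:540][::1]) if 0 else cv2.imwrite('pics/crop.png',cv2.resize(np.vstack(S),(385,600)))
E
```

```text
side organiser 0.96 12883 [ 0.5503 -0.32    0.0098] [[0.431, -0.394, 0.001], [0.687, -0.234, 0.044]]
side vial 0.8 430 [ 0.569  -0.1642  0.0231] [[0.541, -0.181, 0.008], [0.595, -0.144, 0.029]]
side vial 0.77 480 [ 0.5751 -0.2737  0.0282] [[0.549, -0.284, 0.005], [0.607, -0.253, 0.032]]
side vial 0.73 497 [ 0.76   -0.2836  0.0234] [[0.739, -0.307, 0.0], [0.786, -0.254, 0.028]]
side vial 0.69 427 [ 0.4593 -0.1569  0.0236] [[0.445, -0.181, 0.007], [0.475, -0.123, 0.028]]
side pan_centre 0.93 6079 [0.5697 0.2278 0.0546] [[0.43, 0.152, 0.013], [0.702, 0.37, 0.08]]
side tare_top 0.54 140 [0.4658 0.2939 0.0549] [[0.453, 0.268, 0.047], [0.48, 0.325, 0.057]]
side amber_vial 0.82 248 [ 0.6669 -0.0562  0.0412] [[0.658, -0.061, 0.005], [0.679, -0.04, 0.061]]
side bottle 0.59 927 [ 0.749  -0.0011  0.062 ] [[0.731, -0.013, 0.004], [0.777, 0.031, 0.1]]
side column 0.73 571 [ 0.5596 -0.3114  0.0147] [[0.497, -0.324, 0.003], [0.622, -0.299, 0.019]]
side spatula 0.81 432 [ 0.5779 -0.3585  0.0072] [[0.512, -0.37, 0.004], [0.65, -0.347, 0.01]]
pan_centre [0.63655297 0.2695804  0.08      ]
tare_top [0.4
[... 685 characters left out ...]
], [0.703, 0.38, 0.082]]
top tare_top 0.51 233 [0.4655 0.3004 0.0561] [[0.453, 0.273, 0.052], [0.478, 0.328, 0.061]]
top amber_vial 0.72 121 [ 0.664  -0.0449  0.0572] [[0.658, -0.055, 0.018], [0.679, -0.033, 0.063]]
top bottle 0.81 603 [0.7455 0.0169 0.0725] [[0.731, -0.007, 0.006], [0.776, 0.044, 0.103]]
top column 0.77 204 [ 0.5453 -0.3067  0.0155] [[0.497, -0.319, 0.01], [0.621, -0.296, 0.021]]
top spatula 0.72 216 [ 0.5833 -0.3561  0.0073] [[0.515, -0.368, 0.002], [0.65, -0.344, 0.012]]
pan_centre [0.63301482 0.25969168 0.08      ]
tare_top [0.46729798 0.29961479 0.057     ]
top 1034 ((0.5583860278129578, -0.3108985126018524), (0.14331908524036407, 0.26158764958381653), 83.0009994506836)
```

View pics/crop.png

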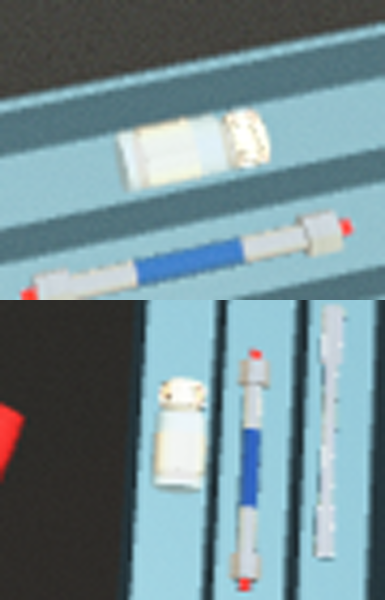

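```bash
cat >> h.py <<'E'
from scipy.spatial.transform import Rotation as Ro
def pose():
    o=telemetry.get_obs(); return o['tool_pos'],Ro.from_euler('xyz',o['tool_rot'],degrees=True),o
def Rtool(xdir,zdir):
    x=np.array(xdir,float);x/=np.linalg.norm(x); z=np.array(zdir,float); z-=x*(z@x); z/=np.linalg.norm(z)
    return Ro.from_matrix(np.stack([x,np.cross(z,x),z],1))
def go(p,R=None):
    p0,R0,o=pose(); 
    print('t',o['time_s'],'shift mm',np.round(R0.inv().apply(np.array(p)-p0)*1000,1),'turn',np.round((R0.inv()*R).as_rotvec(),4) if R is not None else 0, 'deg',np.degrees((R0.inv()*R).magnitude()) if R is not None else 0)
E
python3 - <<'E'
from h import *
a=np.radians(-7.1); U=np.array([np.cos(a),np.sin(a)]);V=np.array([-U[1],U[0]]); C=np.array([.5585,-.3115])
for n in ('side','top'):
    c=snap(n);P=cloud(c)
    for d in models.masks_of(n,'vial'):
        q=P[d['pixels']&(c['range_z']>0)]; l=np.stack([(q[:,:2]-C)@U,(q[:,:2]-C)@V],1)
        if abs(np.median(l[:,1])-.046)<.02:
            print(n,np.percentile(l,[1,5,50,95,99],axis=0).round(4).tolist())
            k=q[:,2]>.024; print(k.sum(),np.median(l[k],0), np.polyfit(l[k,0],l[k,1],1))
b=np.radians(-7.1)
p=C+U*.014+V*.046; print(p)
R=Rtool([0,0,-1],[np.cos(b),np.sin(b),0])
go([.577,-.268,.13],R)
E
```

```text
side [[0.175, 0.0278], [0.1778, 0.0305], [0.1952, 0.053], [0.2161, 0.0805], [0.2197, 0.0857]]
227 [0.20184383 0.05952288] [ 1.07713061 -0.15840139]
side [[-0.015, 0.0308], [-0.0142, 0.0318], [0.0116, 0.04], [0.0417, 0.0522], [0.0452, 0.0657]]
398 [0.01242546 0.04016818] [0.00061994 0.04094753]
top [[0.1747, 0.0355], [0.1791, 0.0395], [0.1981, 0.0629], [0.2203, 0.0852], [0.2275, 0.0886]]
117 [0.20233989 0.06468326] [ 0.94213536 -0.12724848]
top [[-0.0157, 0.0306], [-0.0148, 0.0329], [0.0108, 0.0468], [0.0397, 0.058], [0.0432, 0.0587]]
226 [0.01080332 0.0457153 ] [-0.01585918  0.04579008]
[ 0.57807832 -0.26758315]
t 2.3 shift mm [ 109.5  410.5 -163.9] turn [-1.0121e+00  1.0000e-04  1.0000e-04] deg 57.986791977718504
```

```bash
python3 -m pendant '[[87,[40,205,-82],[-0.5,0,0]],[87,[40,205,-82],[-0.5,0,0]],[87,[40,205,-82],[-0.5,0,0]],[87,[40,205,-82],[-0.5,0,0]],[87,[109,410,-164],[-1.012,0,0]],[87,[109,410,-164],[-1.012,0,0]],[87,[109,410,-164],[-1.012,0,0]],[87,[109,410,-164],[-1.012,0,0]],[87,[109,410,-164],[-1.012,0,0]],[87,[109,410,-164],[-1.012,0,0]]]'
python3 - <<'E'
from h import *
b=np.radians(-7.1)
R=Rtool([0,0,-1],[np.cos(b),np.sin(b),0])
go([.5785,-.269,.13],R)
E
```

```text
time_s: 3.13
tool_pos: [0.5521, -0.2939, 0.141]
tool_rot: [-33.8, 90.0, -40.9]
force: [0.8, -1.4, 0.1]
grip_width: 0.0869
t 3.1333 shift mm [11.  27.9 23.1] turn [0.0003 0.0006 0.0004] deg 0.04673327981351046
```

```bash
python3 -m pendant '[[87,[11,28,23],[0,0,0]],[87,[11,28,23],[0,0,0]],[87,[11,28,23],[0,0,0]],[87,[11,28,23],[0,0,0]]]'
python3 - <<'E'
from h import *
b=np.radians(-7.1)
R=Rtool([0,0,-1],[np.cos(b),np.sin(b),0])
go([.5785,-.269,.023],R)
snap('side','pics/s1.png'); snap('top','pics/t1.png');
E
```

```text
time_s: 3.47
tool_pos: [0.577, -0.2708, 0.13]
tool_rot: [-127.8, 89.9, -134.9]
force: [-0.5, -0.6, 1.1]
grip_width: 0.0868
t 3.4667 shift mm [107.    2.1   1.3] turn [ 0.0001 -0.0006  0.0008] deg 0.06080267517394405
```

View pics/s1.png

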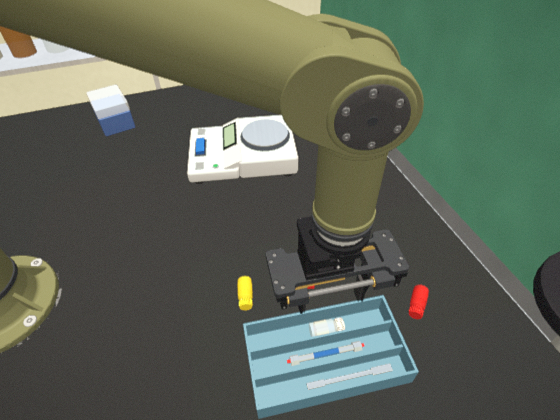

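View pics/t1.png

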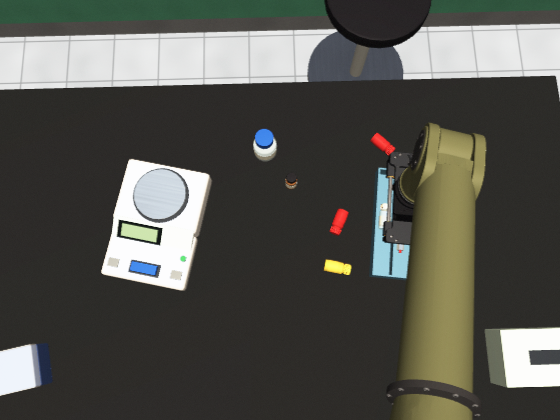

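```bash
python3 -m pendant '[[87,[30,2,1],[0,0,0]],[87,[60,2,1],[0,0,0]],[87,[80,2,1],[0,0,0]],[87,[95,2,1],[0,0,0]],[87,[103,2,1],[0,0,0]],[87,[107,2,1],[0,0,0]],[87,[107,2,1],[0,0,0]],[87,[107,2,1],[0,0,0]]]'
python3 - <<'E'
from h import *
b=np.radians(-7.1)
R=Rtool([0,0,-1],[np.cos(b),np.sin(b),0])
go([.5785,-.269,.023],R); print(pose()[2]['force'])
c=snap('side'); cv2.imwrite('pics/s2.png',cv2.resize(c['image'][250:400,230:430],None,fx=4,fy=4,interpolation=2))
E
```

```text
time_s: 4.23
tool_pos: [0.5791, -0.2693, 0.0243]
tool_rot: [-27.3, 89.9, -34.4]
force: [0.1, -0.2, -0.0]
grip_width: 0.0871
t 4.2333 shift mm [ 1.3  0.2 -0.6] turn [-0.001   0.0016  0.0008] deg 0.11893539294254833
[ 0.06333015 -0.18229622 -0.02114745]
```

View pics/s2.png

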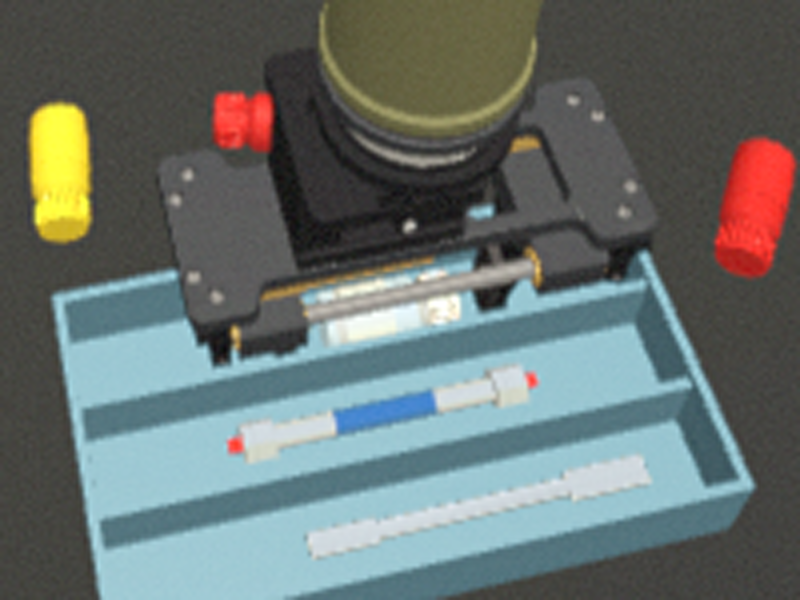

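```bash
python3 -m pendant '[[75,[0,0,0],[0,0,0]],[68,[0,0,0],[0,0,0]],[62,[0,0,0],[0,0,0]],[55,[0,0,0],[0,0,0]],[55,[0,0,0],[0,0,0]],[55,[0,0,0],[0,0,0]],[55,[0,0,0],[0,0,0]],[55,[0,0,0],[0,0,0]]]' 12
python3 -m pendant '[[50,[-8,0,0],[0,0,0]],[50,[-20,0,0],[0,0,0]],[50,[-40,0,0],[0,0,0]],[50,[-65,0,0],[0,0,0]],[50,[-90,0,0],[0,0,0]],[50,[-100,0,0],[0,0,0]],[50,[-100,0,0],[0,0,0]]]'
python3 - <<'E'
from h import *
c=snap('side'); cv2.imwrite('pics/s3.png',cv2.resize(c['image'][220:370,230:430],None,fx=4,fy=4,interpolation=2))
R=Rtool([0,0,-1],[1,0,0])
go([.5,0,.124],R)
E
```

```text
time_s: 4.95
tool_pos: [0.5787, -0.2684, 0.0234]
tool_rot: [-25.6, 90.0, -32.7]
force: [0.1, 0.5, 1.2]
grip_width: 0.0607
time_s: 5.53
tool_pos: [0.5808, -0.2692, 0.1273]
tool_rot: [-20.8, 89.6, -27.9]
force: [0.7, -0.5, 0.2]
grip_width: 0.0611
t 5.5833 shift mm [ 2.000e-01  2.569e+02 -1.121e+02] turn [-0.124   0.0029  0.0015] deg 7.108630139300618
```

View pics/s3.png

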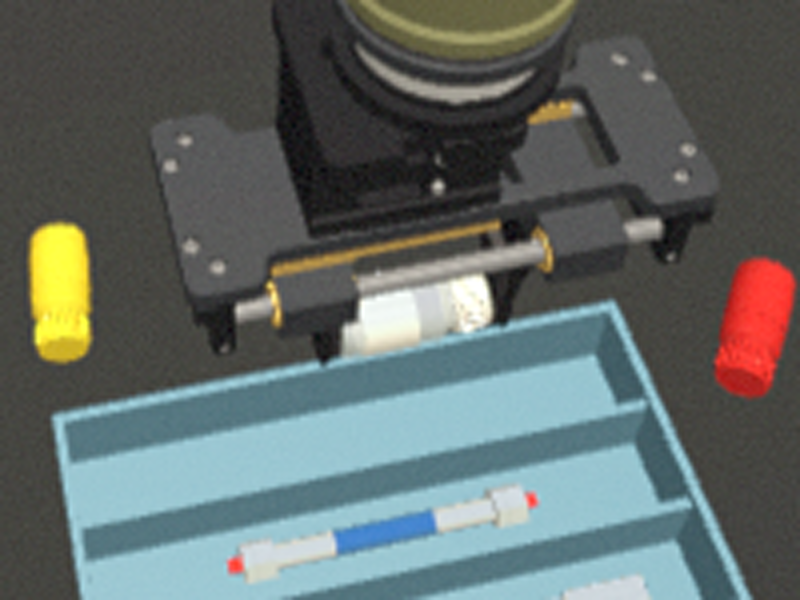

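```bash
python3 -m pendant '[[50,[0,15,-7],[-0.01,0,0]],[50,[0,42,-19],[-0.03,0,0]],[50,[0,75,-33],[-0.05,0,0]],[50,[0,110,-48],[-0.06,0,0]],[50,[0,145,-63],[-0.08,0,0]],[50,[0,180,-78],[-0.1,0,0]],[50,[0,215,-94],[-0.12,0,0]],[50,[0,240,-105],[-0.124,0.003,0]],[50,[0,253,-110],[-0.124,0.003,0]],[50,[0,257,-112],[-0.124,0.003,0]]]'
python3 -m pendant '[[50,[0,0,0],[0,0,0]],[50,[0,0,0],[0,0,0]]]'
python3 - <<'E'
from h import *
R=Rtool([0,0,-1],[1,0,0])
go([.5,0,.0215],R)
snap('side','pics/s4.png')
E
```

```text
time_s: 6.42
tool_pos: [0.4978, 0.0031, 0.122]
tool_rot: [173.0, 89.7, 173.3]
force: [-0.5, -0.0, -0.4]
grip_width: 0.0608
time_s: 6.58
tool_pos: [0.4994, -0.0014, 0.1227]
tool_rot: [-171.6, 89.8, -171.8]
force: [-0.1, -1.3, -0.7]
grip_width: 0.0609
t 6.5833 shift mm [101.1   1.5   0.9] turn [-0.0021 -0.0035  0.0005] deg 0.23509182251915364
```

View pics/s4.png

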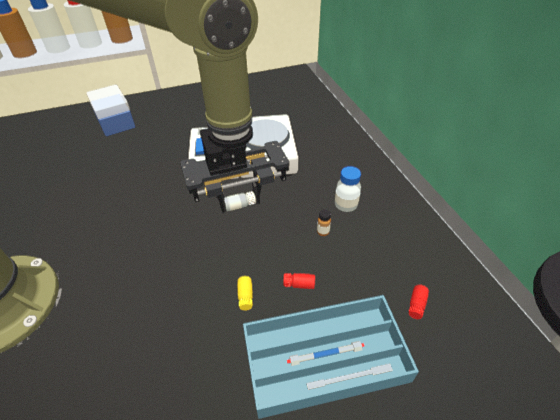

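```bash
python3 -m pendant '[[50,[20,1,1],[0,0,0]],[50,[45,1,1],[0,0,0]],[50,[70,1,1],[0,0,0]],[50,[88,1,1],[0,0,0]],[50,[96,1,1],[0,0,0]],[50,[99,1,1],[0,0,0]],[50,[99,1,1],[0,0,0]],[50,[99,1,1],[0,0,0]],[50,[99,1,1],[0,0,0]]]'
python3 - <<'E'
from h import *
for i in range(4):
    c=snap('side'); print(pose()[2]['force'],pose()[0])
P=cloud(c); 
cv2.imwrite('pics/s5.png',cv2.resize(c['image'][120:270,170:370],None,fx=4,fy=4,interpolation=2))
E
```

```text
time_s: 7.38
tool_pos: [0.5011, 0.0012, 0.0254]
tool_rot: [-159.7, 90.0, -159.8]
force: [-0.4, -0.5, -0.8]
grip_width: 0.0611
[-0.57411074  0.03271063  0.02944172] [0.50103374 0.00127833 0.02536277]
[-0.17911519 -0.22507443  0.1597924 ] [0.50087856 0.00134598 0.02526244]
[ 0.43718214  0.20493964 -0.70134847] [0.50067788 0.00137481 0.02510512]
[-0.19159908 -0.46914119 -0.49422452] [0.50045659 0.00144892 0.02489094]
```

View pics/s5.png

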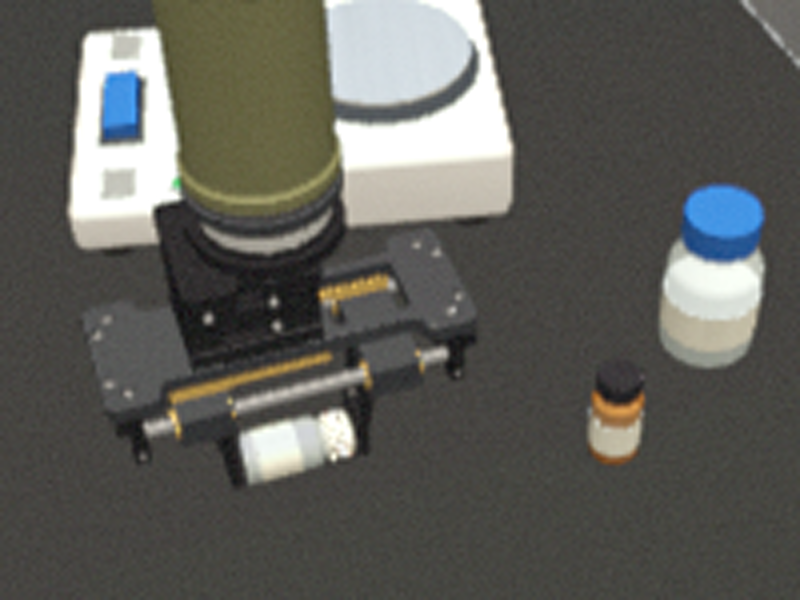

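```bash
python3 -m pendant '[[50,[2,0,0],[0,0,0]],[50,[2,0,0],[0,0,0]],[50,[2,0,0],[0,0,0]],[50,[2,0,0],[0,0,0]]]'
python3 -m pendant '[[50,[1,0,0],[0,0,0]],[50,[1,0,0],[0,0,0]],[50,[1,0,0],[0,0,0]],[50,[1,0,0],[0,0,0]]]'
python3 -m pendant '[[50,[1,0,0],[0,0,0]],[50,[1,0,0],[0,0,0]],[50,[1,0,0],[0,0,0]],[50,[1,0,0],[0,0,0]]]'
```

```text
time_s: 7.92
tool_pos: [0.4999, 0.0016, 0.0221]
tool_rot: [177.6, 89.8, 177.6]
force: [0.1, -0.7, -0.1]
grip_width: 0.0612
time_s: 8.25
tool_pos: [0.4999, 0.0015, 0.0211]
tool_rot: [177.6, 89.8, 177.6]
force: [0.4, 0.8, 0.1]
grip_width: 0.0608
time_s: 8.58
tool_pos: [0.4999, 0.0015, 0.0201]
tool_rot: [178.0, 89.8, 178.0]
force: [-0.5, 0.1, -0.4]
grip_width: 0.0608
```

```bash
python3 -m pendant '[[50,[0.5,0,0],[0,0,0]],[50,[0.5,0,0],[0,0,0]],[50,[0.5,0,0],[0,0,0]],[50,[0.5,0,0],[0,0,0]]]'
python3 -m pendant '[[50,[0.5,0,0],[0,0,0]],[50,[0.5,0,0],[0,0,0]],[50,[0.5,0,0],[0,0,0]],[50,[0.5,0,0],[0,0,0]]]'
```

```text
time_s: 8.92
tool_pos: [0.4999, 0.0015, 0.0196]
tool_rot: [177.6, 89.8, 177.6]
force: [0.3, 0.2, 0.6]
grip_width: 0.0612
time_s: 9.25
tool_pos: [0.5, 0.0015, 0.0193]
tool_rot: [179.5, 89.8, 179.5]
force: [-1.0, -0.0, 2.1]
grip_width: 0.0609
```

```bash
python3 -m pendant '[[60.5,[0,0,0],[0,0,0]],[62,[0,0,0],[0,0,0]],[63.5,[0,0,0],[0,0,0]],[65,[0,0,0],[0,0,0]],[68,[0,0,0],[0,0,0]],[72,[0,0,0],[0,0,0]],[76,[0,0,0],[0,0,0]],[80,[0,0,0],[0,0,0]],[80,[0,0,0],[0,0,0]],[80,[0,0,0],[0,0,0]]]' 3
python3 - <<'E'
from h import *
c=snap('side'); 
cv2.imwrite('pics/s6.png',cv2.resize(c['image'][120:270,170:370],None,fx=4,fy=4,interpolation=2)); print(pose()[0],pose()[2]['grip_width'])
E
```

```text
time_s: 10.08
tool_pos: [0.4999, 0.0015, 0.0192]
tool_rot: [178.2, 89.8, 178.2]
force: [0.1, -0.0, 0.0]
grip_width: 0.079
[0.49989223 0.00151215 0.01915806] 0.07923448521524118
```

View pics/s6.png

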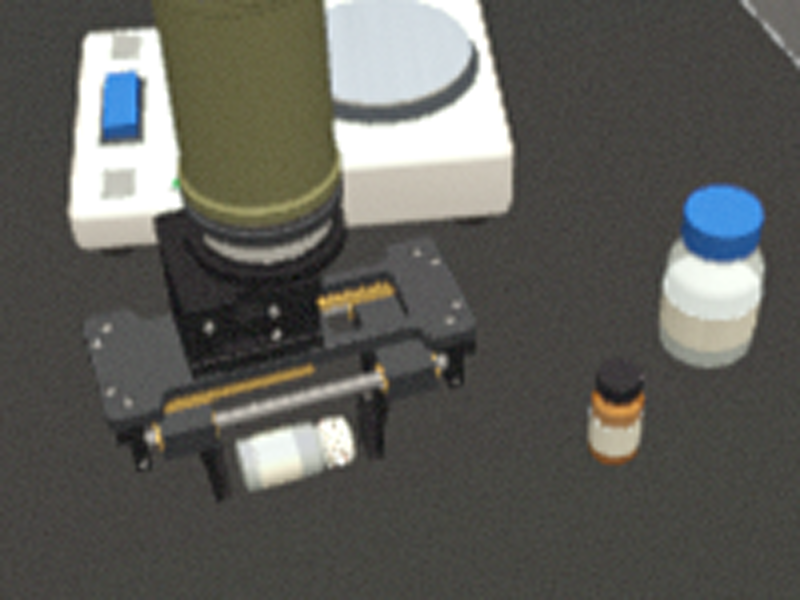

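Vial lies free between the fingers (around crop 295,452), with gaps at both ends. Lifting straight up.

```bash
python3 -m pendant '[[87,[0,0,0],[0,0,0]],[87,[-5,0,0],[0,0,0]],[87,[-15,0,0],[0,0,0]],[87,[-35,0,0],[0,0,0]],[87,[-65,0,0],[0,0,0]],[87,[-100,0,0],[0,0,0]],[87,[-130,0,0],[0,0,0]],[87,[-130,0,0],[0,0,0]],[87,[-130,0,0],[0,0,0]]]'
cat >> h.py <<'E'
def vial_at(px,py,tol=.1):
    for n in ('side','top'):
        c=snap(n);P=cloud(c)
        for d in models.masks_of(n,'vial'):
            q=P[d['pixels']&(c['range_z']>0)]; m=np.median(q,0)
            if np.hypot(m[0]-px,m[1]-py)<tol:
                print(n,round(d['confidence'],2),m.round(4),'rect',cv2.minAreaRect(q[q[:,2]>.004][:,:2].astype(np.float32)),np.percentile(q,[2,98],axis=0).round(4).tolist())
                k=q[:,2]>np.percentile(q[:,2],60); print('  top ridge',np.polyfit(q[k,0],q[k,1],1),np.median(q[k],0))
E
python3 - <<'E'
from h import *
vial_at(.5,0)
snap('side','pics/s7.png')
E
```

```text
time_s: 10.88
tool_pos: [0.5019, 0.0015, 0.152]
tool_rot: [-24.8, 89.9, -24.8]
force: [-0.2, 0.3, -0.6]
grip_width: 0.0871
side 0.9 [ 0.4965 -0.0087  0.0225] rect ((0.49875032901763916, -0.00367109477519989), (0.02631850354373455, 0.060747720301151276), 88.48917388916016) [[0.4688, -0.0154, -0.0001], [0.5276, 0.0088, 0.0279]]
  top ridge [ 0.03040011 -0.01809125] [ 0.49346015 -0.00285254  0.02569051]
```

View pics/s7.png

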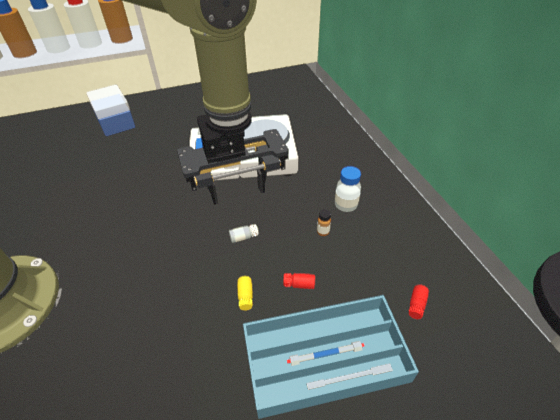

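Run:
```python
from h import *
print(pose()[2]['qpos'])
a=np.radians(30)
x=[-np.sin(a),0,-np.cos(a)]
for s in (1,-1):
    go([.498,0.0,.10],Rtool([0,0,-1],[0,s,0])); go([.498,0,.1],Rtool(x,[0,s,0]))
```

```text
[ 29.92495334   6.33382136 -34.76616332 109.51834015   3.89776398
  65.63975512  -6.30140422]
t 11.1333 shift mm [47.9 -1.5 -1. ] turn [-1.5707 -0.004  -0.0048] deg 89.99515623478777
t 11.1333 shift mm [47.9 -1.5 -1. ] turn [-1.5322  0.4064  0.4056] deg 93.74832398983807
t 11.1333 shift mm [47.9 -1.5 -1. ] turn [ 1.5709 -0.0048  0.004 ] deg 90.0057519553673
t 11.1333 shift mm [47.9 -1.5 -1. ] turn [ 1.5326  0.4056 -0.4064] deg 93.7734570013644
```

```bash
python3 -m pendant '[[87,[0,0,0],[-0.12,0,0]],[87,[0,0,0],[-0.24,0,0]],[87,[0,0,0],[-0.36,0,0]],[87,[0,0,0],[-0.48,0,0]],[87,[0,0,0],[-0.6,0,0]],[87,[0,0,0],[-0.72,0,0]],[87,[0,0,0],[-0.84,0,0]],[87,[0,0,0],[-0.96,0,0]],[87,[0,0,0],[-1.08,0,0]],[87,[0,0,0],[-1.2,0,0]]]'
python3 - <<'E'
from h import *
print(pose()[2]['qpos'])
a=np.radians(30)
go([.498,0.0,.12],Rtool([-np.sin(a),0,-np.cos(a)],[0,1,0]))
vial_at(.5,0)
E
```

```text
time_s: 11.97
tool_pos: [0.4995, 0.0016, 0.148]
tool_rot: [102.4, 89.7, 171.5]
force: [-0.6, -0.4, 0.7]
grip_width: 0.0871
[ 34.18348229   6.83207806 -39.3400517  109.36630499   4.66849817
  65.7070915   62.206043  ]
t 11.9667 shift mm [28.   0.7 -2. ] turn [-0.3562  0.0952  0.5124] deg 36.169048197458594
side 0.86 [ 0.4963 -0.0085  0.0224] rect ((0.49866074323654175, -0.002741183154284954), (0.06035630404949188, 0.02705443650484085), 2.169679880142212) [[0.4688, -0.0154, -0.0017], [0.5282, 0.0099, 0.0277]]
  top ridge [ 0.01864152 -0.01187317] [ 0.4950835  -0.00297942  0.02561696]
```

```bash
python3 -m pendant '[[87,[5,0,0],[-0.072,0.019,0.1]],[87,[10,0,0],[-0.142,0.038,0.205]],[87,[15,0,-1],[-0.214,0.057,0.307]],[87,[20,0,-1],[-0.285,0.076,0.41]],[87,[25,0,-2],[-0.356,0.095,0.512]],[87,[28,1,-2],[-0.356,0.095,0.512]],[87,[28,1,-2],[-0.356,0.095,0.512]],[87,[28,1,-2],[-0.356,0.095,0.512]]]'
python3 - <<'E'
from h import *
print(pose()[2]['qpos'])
a=np.radians(30)
go([.498,0.0,.0223],Rtool([-np.sin(a),0,-np.cos(a)],[0,1,0]))
vial_at(.5,0)
snap('side','pics/s8.png')
E
```

```text
time_s: 12.83
tool_pos: [0.4982, 0.0005, 0.1211]
tool_rot: [90.1, 60.2, 179.7]
force: [-0.2, 0.2, 0.8]
grip_width: 0.0866
[ 26.09363568  33.35064635 -38.5556071   88.63749676  13.5238321
  94.42789733  74.04928113]
t 12.8333 shift mm [ 85.8 -48.9  -0.4] turn [-0.0075  0.0029  0.0033] deg 0.4953408644104222
side 0.71 [ 0.4954 -0.0091  0.0225] rect ((0.4987668991088867, -0.003968557342886925), (0.027361886575818062, 0.060632482171058655), 89.1673355102539) [[0.4688, -0.0154, 0.0018], [0.5272, 0.0072, 0.0278]]
  top ridge [ 0.01812247 -0.01192862] [ 0.49237466 -0.0033113   0.02576563]
top 0.49 [4.962e-01 4.000e-04 2.420e-02] rect ((0.49797728657722473, 0.001211085356771946), (0.026331909000873566, 0.05937621369957924), 88.6773452758789) [[0.4696, -0.012, 0.0133], [0.5259, 0.0144, 0.0302]]
  top ridge [-0.02440148  0.01318264] [0.49355356 0.00158732 0.02686229]
```

View pics/s8.png

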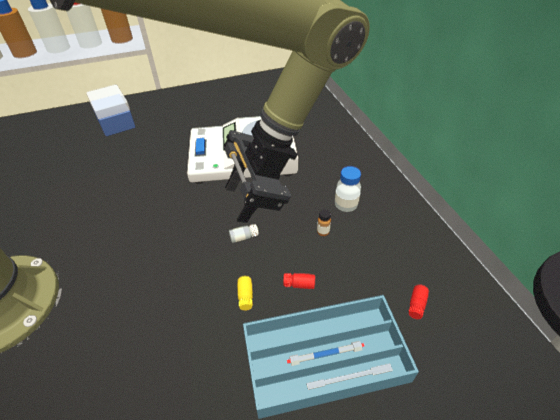

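```bash
python3 -m pendant '[[87,[20,-11.4,0],[0,0,0]],[87,[40,-22.8,0],[0,0,0]],[87,[58,-33,0],[0,0,0]],[87,[72,-41,0],[0,0,0]],[87,[80,-45.6,0],[0,0,0]],[87,[84,-48,0],[0,0,0]],[87,[84,-48,0],[0,0,0]],[87,[84,-48,0],[0,0,0]]]'
python3 - <<'E'
from h import *
a=np.radians(30)
go([.498,0.0,.0223],Rtool([-np.sin(a),0,-np.cos(a)],[0,1,0]))
c=snap('side'); 
cv2.imwrite('pics/s9.png',cv2.resize(c['image'][120:270,170:370],None,fx=4,fy=4,interpolation=2)); print(pose()[0],pose()[2]['grip_width'])
E
```

```text
time_s: 13.75
tool_pos: [0.4989, 0.0, 0.0252]
tool_rot: [90.1, 60.2, 179.7]
force: [-0.3, 1.0, -0.0]
grip_width: 0.087
t 13.75 shift mm [ 2.9 -0.7 -0.1] turn [-0.0059  0.0028  0.0037] deg 0.4296308738043105
[4.99095768e-01 7.43443138e-05 2.53940196e-02] 0.0866697261321323
```

View pics/s9.png

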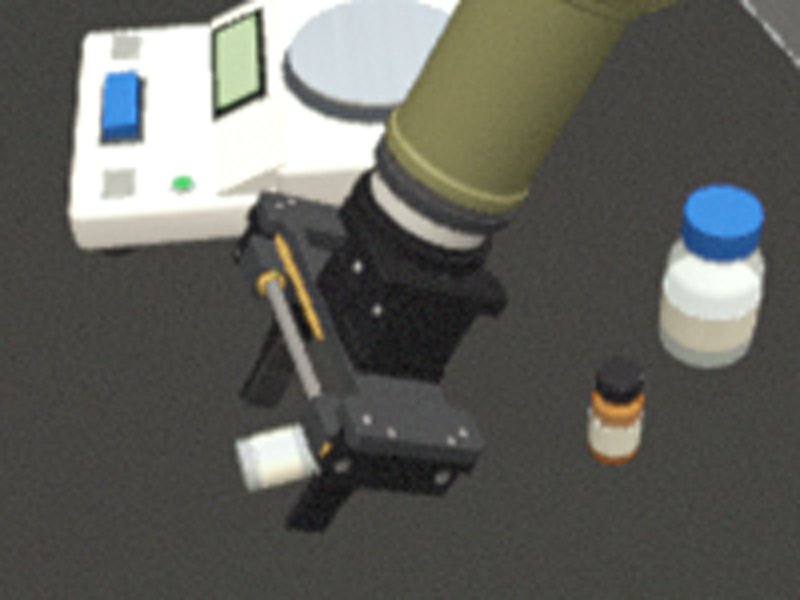

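```bash
python3 -m pendant '[[80,[2.5,-0.9,0],[-0.006,0.003,0.004]],[70,[2.5,-0.9,0],[-0.006,0.003,0.004]],[60,[2.5,-0.9,0],[-0.006,0.003,0.004]],[52,[2.5,-0.9,0],[-0.006,0.003,0.004]],[45,[2.5,-0.9,0],[-0.006,0.003,0.004]],[40,[2.5,-0.9,0],[-0.006,0.003,0.004]],[37,[2.5,-0.9,0],[-0.006,0.003,0.004]],[34,[2.5,-0.9,0],[-0.006,0.003,0.004]]]' 3
python3 - <<'E'
from h import *
a=np.radians(30)
go([.498,0.0,.0223],Rtool([-np.sin(a),0,-np.cos(a)],[0,1,0]))
c=snap('side'); 
cv2.imwrite('pics/s10.png',cv2.resize(c['image'][150:250,180:310],None,fx=6,fy=6,interpolation=2)); print(pose()[0],pose()[2]['grip_width'])
E
```

```text
time_s: 14.47
tool_pos: [0.4979, -0.0001, 0.0218]
tool_rot: [90.0, 59.9, -180.0]
force: [-0.0, 0.8, -0.7]
grip_width: 0.0418
t 14.4667 shift mm [-0.4  0.2  0.1] turn [ 0.0002 -0.0003 -0.0013] deg 0.07502703315117708
[ 4.97918024e-01 -8.17232498e-05  2.18214632e-02] 0.03811233736376497
```

View pics/s10.png

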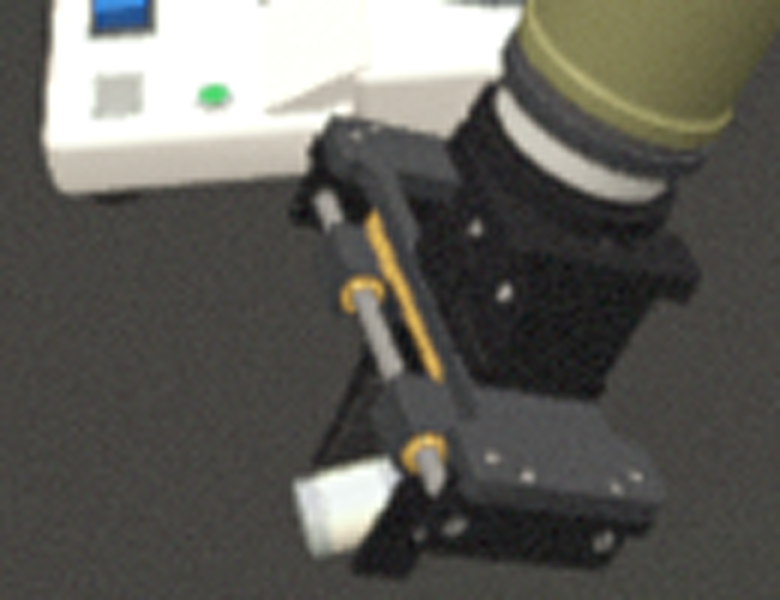

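```bash
python3 -m pendant '[[32,[0,0,0],[0,0,0]],[30,[0,0,0],[0,0,0]],[28.5,[0,0,0],[0,0,0]],[27,[0,0,0],[0,0,0]],[24,[0,0,0],[0,0,0]],[20,[0,0,0],[0,0,0]],[20,[0,0,0],[0,0,0]],[20,[0,0,0],[0,0,0]]]' 5
python3 -m pendant '[[15,[0,0,0],[0,0,0]],[15,[0,0,0],[0,0,0]],[15,[0,0,0],[0,0,0]]]' 18
python3 - <<'E'
from h import *
print(pose()[2]['qpos'])
a=np.radians(30)
go([.498,0.0,.15],Rtool([-np.sin(a),0,-np.cos(a)],[0,1,0]))
E
```

```text
time_s: 15.18
tool_pos: [0.4979, -0.0001, 0.0218]
tool_rot: [90.0, 59.9, -180.0]
force: [-0.1, 0.4, 0.1]
grip_width: 0.0276
time_s: 15.43
tool_pos: [0.4979, -0.0, 0.0218]
tool_rot: [90.0, 59.9, -180.0]
force: [-0.2, 1.0, 0.5]
grip_width: 0.0278
[ 24.56672036  40.16814647 -36.44960529  91.54853131  17.0569991
  85.93912888  72.99255326]
t 15.4333 shift mm [-111.    64.2    0. ] turn [ 0.0002 -0.0003 -0.0013] deg 0.07559547868735428
```

```bash
python3 -m pendant '[[15,[-5,3,0],[0,0,0]],[15,[-15,8.7,0],[0,0,0]],[15,[-32,18.5,0],[0,0,0]],[15,[-52,30,0],[0,0,0]],[15,[-75,43,0],[0,0,0]],[15,[-98,56.5,0],[0,0,0]],[15,[-120,69,0],[0,0,0]],[15,[-140,81,0],[0,0,0]],[15,[-154,89,0],[0,0,0]],[15,[-154,89,0],[0,0,0]]]'
python3 - <<'E'
from h import *
print(pose()[2]['qpos'])
a=np.radians(30); b=np.radians(0)
c,s=np.cos(b),np.sin(b)
go([.52,0.0,.21],Rtool([np.cos(a)*c,np.cos(a)*s,-np.sin(a)],[-s,c,0]))
c=snap('side'); 
cv2.imwrite('pics/s11.png',c['image'])
E
```

```text
time_s: 16.27
tool_pos: [0.4997, 0.0006, 0.2042]
tool_rot: [90.1, 60.3, -179.9]
force: [0.4, 0.6, 0.1]
grip_width: 0.0276
[ 26.65729734  29.15251661 -39.85250964  84.11971739  11.50029361
 102.33581332  75.31161941]
t 16.2667 shift mm [-15.1 -14.8  -0.6] turn [ 8.0000e-04 -4.0000e-04 -1.5653e+00] deg 89.68598842436361
```

View pics/s11.png

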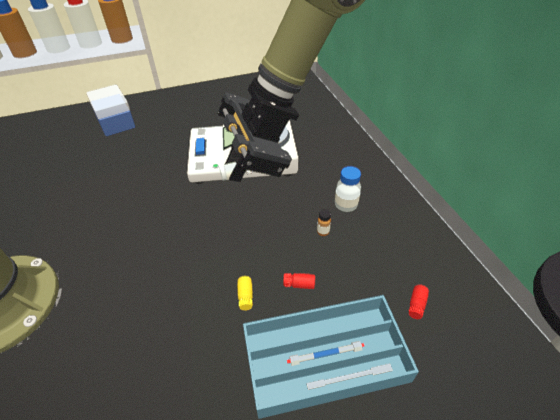

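```bash
python3 -m pendant '[[15,[-9,-7,0],[0,0,-0.1]],[15,[-18,-14,0],[0,0,-0.2]],[15,[-27,-21,0],[0,0,-0.3]],[15,[-36,-28,0],[0,0,-0.4]],[15,[-45,-35,0],[0,0,-0.5]],[15,[-54,-42,0],[0,0,-0.6]],[15,[-62,-49,0],[0,0,-0.7]],[15,[-70,-56,0],[0,0,-0.8]],[15,[-78,-62,0],[0,0,-0.9]],[15,[-85,-67,0],[0,0,-1.0]]]'
python3 - <<'E'
from h import *
print(pose()[2]['qpos'])
a=np.radians(30); b=np.radians(0)
c,s=np.cos(b),np.sin(b)
go([.6,0.0,.25],Rtool([np.cos(a)*c,np.cos(a)*s,-np.sin(a)],[-s,c,0]))
c=snap('side'); 
cv2.imwrite('pics/s12.png',c['image'])
E
```

```text
time_s: 17.15
tool_pos: [0.5986, -0.0003, 0.2396]
tool_rot: [-90.1, 62.5, -0.1]
force: [-1.3, 0.6, -1.8]
grip_width: 0.0271
[ 41.51478366  -6.46334177 -41.69856462 113.47106702  -5.41653142
  43.96435077  91.93174629]
t 17.15 shift mm [-8.6 -6.1  0.3] turn [ 5.000e-04 -8.000e-04 -5.679e-01] deg 32.53655477129988
```

View pics/s12.png

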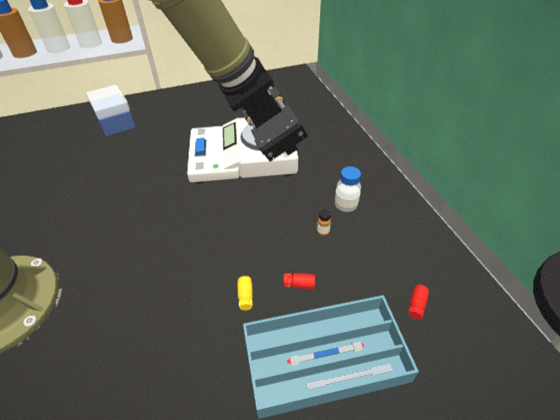

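Run:
```python
from h import *
for n in ('top','side'):
    c=snap(n,'pics/%s13.png'%n);P=cloud(c)
    h=P[...,2]; k=(abs(h-.08)<.006)&(np.hypot(P[...,0]-.635,P[...,1]-.265)<.09)
    q=P[k]; print(n,k.sum(),cv2.minEnclosingCircle(q[:,:2].astype(np.float32)),np.median(q,0), cv2.fitEllipse(cv2.convexHull(q[:,:2].astype(np.float32))))
    k=(abs(h-.0)<.075)&(h>.035)&(np.hypot(P[...,0]-.57,P[...,1]-.27)<.25)&(P[...,1]>.1); q=P[k]
    print(cv2.minAreaRect(q[:,:2].astype(np.float32)))
    print('tare',onplane(c,*(lambda a:(a[1],a[0]))(np.array(models.landmark_of(n,'tare_top')[0]['centre'])*[420,560]),.057))
```

```text
top 1995 ((0.6358361840248108, 0.2618290185928345), 0.061146993190050125) [0.63404072 0.26265676 0.07922214] ((0.6348875761032104, 0.26247358322143555), (0.11872376501560211, 0.12028529495000839), 140.03225708007812)
((0.5716794729232788, 0.2765602469444275), (0.20125240087509155, 0.2807008922100067), 77.30284118652344)
tare [0.46427804 0.29784961 0.057     ]
side 151 ((0.5968106389045715, 0.26255136728286743), 0.044518887996673584) [0.58925289 0.26358341 0.0783231 ] ((0.5934601426124573, 0.2626122832298279), (0.03481035307049751, 0.08429919928312302), 177.98895263671875)
((0.5707122087478638, 0.272243857383728), (0.2016313076019287, 0.2811526358127594), 76.19087982177734)
tare [0.47156083 0.29307664 0.057     ]
```

View pics/top13.png

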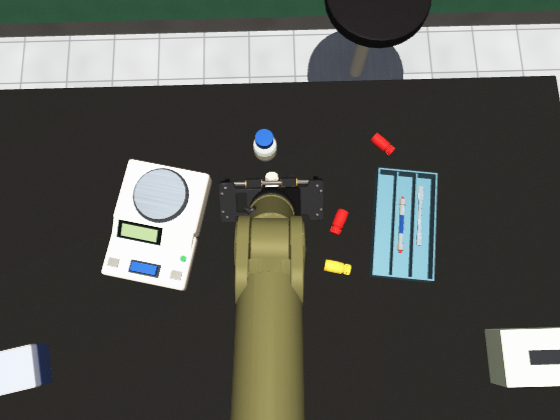

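Run:
```python
from h import *
a=np.radians(30); b=np.radians(15)
c,s=np.cos(b),np.sin(b)
p0,R0,_=pose(); R=Rtool([np.cos(a)*c,np.cos(a)*s,-np.sin(a)],[-s,c,0])
p=np.array([.635-.0078*c,.262-.0078*s,.21])
go(p,R)
sh=R0.inv().apply(p-p0)*1000; rv=(R0.inv()*R).as_rotvec()
for f in (.06,.17,.29,.41,.53,.65,.77,.88,.96,1): print(np.round(sh*f),np.round(rv*f,3))
```

```text
t 17.4 shift mm [ 39.5 -12.3 260. ] turn [-0.1921 -0.1826 -0.571 ] deg 36.07082504701078
[ 2. -1. 16.] [-0.012 -0.011 -0.034]
[ 7. -2. 44.] [-0.033 -0.031 -0.097]
[11. -4. 75.] [-0.056 -0.053 -0.166]
[ 16.  -5. 107.] [-0.079 -0.075 -0.234]
[ 21.  -7. 138.] [-0.102 -0.097 -0.303]
[ 26.  -8. 169.] [-0.125 -0.119 -0.371]
[ 30.  -9. 200.] [-0.148 -0.141 -0.44 ]
[ 35. -11. 229.] [-0.169 -0.161 -0.503]
[ 38. -12. 250.] [-0.184 -0.175 -0.548]
[ 40. -12. 260.] [-0.192 -0.183 -0.571]
```

```bash
python3 -m pendant '[[15,[2,-1,16],[-0.012,-0.011,-0.034]],[15,[7,-2,44],[-0.033,-0.031,-0.097]],[15,[11,-4,75],[-0.056,-0.053,-0.166]],[15,[16,-5,107],[-0.079,-0.075,-0.234]],[15,[21,-7,138],[-0.102,-0.097,-0.303]],[15,[26,-8,169],[-0.125,-0.119,-0.371]],[15,[30,-9,200],[-0.148,-0.141,-0.44]],[15,[35,-11,229],[-0.169,-0.161,-0.503]],[15,[38,-12,250],[-0.184,-0.175,-0.548]],[15,[40,-12,260],[-0.192,-0.183,-0.571]]]'
python3 -m pendant '[[15,[0,0,0],[0,0,0]],[15,[0,0,0],[0,0,0]],[15,[0,0,0],[0,0,0]]]'
python3 - <<'E'
from h import *
a=np.radians(30); b=np.radians(15)
c,s=np.cos(b),np.sin(b)
R=Rtool([np.cos(a)*c,np.cos(a)*s,-np.sin(a)],[-s,c,0])
p=np.array([.635-.0078*c,.262-.0078*s,.21])
go(p,R); print(pose()[2]['qpos'])
vial_at(.635,.262)
c=snap('side'); cv2.imwrite('pics/s14.png',cv2.resize(c['image'][0:200,160:400],None,fx=3,fy=3,interpolation=2))
c=snap('top'); cv2.imwrite('pics/t14.png',cv2.resize(c['image'][120:320,60:300],None,fx=3,fy=3,interpolation=2))
E
```

```text
time_s: 18.23
tool_pos: [0.6161, 0.2314, 0.2224]
tool_rot: [-85.4, 37.0, 15.2]
force: [0.4, 0.4, -0.5]
grip_width: 0.0272
time_s: 18.48
tool_pos: [0.6165, 0.2284, 0.2225]
tool_rot: [-85.6, 36.9, 14.9]
force: [0.2, -0.4, 0.1]
grip_width: 0.0275
t 18.4833 shift mm [22.5  0.9 27.7] turn [-0.0777 -0.0063 -0.1205] deg 8.222490804595866
[ 50.14262723 -14.05176666 -70.96206384 127.64906437 -42.18153625
   5.53319842 113.83048012]
side 0.67 [0.6271 0.222  0.2518] rect ((0.6268322467803955, 0.22603651881217957), (0.02421524189412594, 0.015623134560883045), 72.38483428955078) [[0.6186, 0.2149, 0.2441], [0.635, 0.2376, 0.254]]
  top ridge [0.24813696 0.07139244] [0.62552542 0.22620822 0.25289413]
top 0.82 [0.6178 0.227  0.2454] rect ((0.6221655011177063, 0.2282337248325348), (0.030451372265815735, 0.024054110050201416), 2.1222329139709473) [[0.6083, 0.2173, 0.2127], [0.6348, 0.2399, 0.2554]]
  top ridge [0.09366344 0.17016452] [0.62524468 0.22870969 0.25301633]
```

View pics/s14.png

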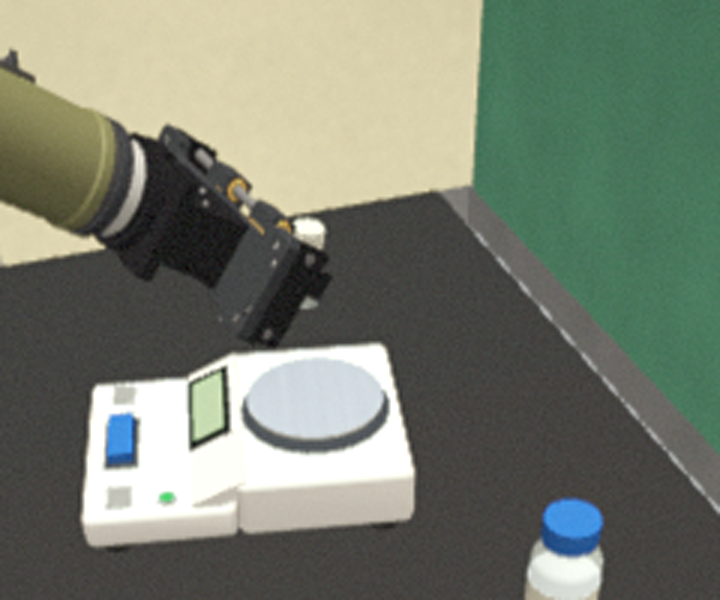

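View pics/t14.png

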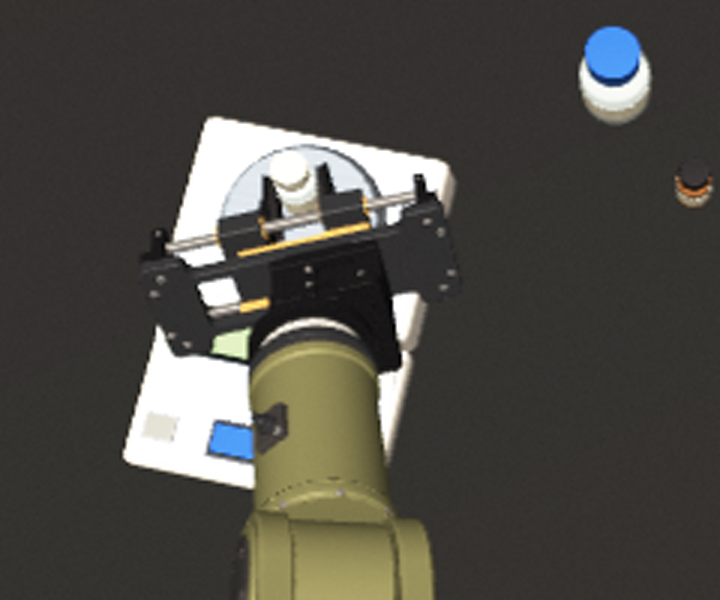

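```bash
cat > fk.py <<'E'
import numpy as np, itertools
from scipy.optimize import least_squares
from scipy.spatial.transform import Rotation as Ro
Q=np.array([[65.896,18.392,-4.016,83.108,1.295,78.541,-3.26],[29.925,6.334,-34.766,109.518,3.898,65.640,-6.301],[34.183,6.832,-39.340,109.366,4.668,65.707,62.206],[26.094,33.351,-38.556,88.637,13.524,94.428,74.049],[24.567,40.168,-36.450,91.549,17.057,85.939,72.993],[26.657,29.153,-39.853,84.120,11.500,102.336,75.312],[41.515,-6.463,-41.699,113.471,-5.417,43.964,91.932],[50.143,-14.052,-70.962,127.649,-42.182,5.533,113.83]])
X=np.array([[.274,-.59,.24],[.499,.0015,.148],[.4995,.0016,.148],[.4982,.0005,.1211],[.4979,0,.0218],[.4997,.0006,.2042],[.5986,-.0003,.2396],[.6165,.2284,.2225]])
def fk(q,P,s,chain=False):
    h,Lu,Lf,L,e1,e2,e3,o1,o7=P; q=np.radians(q); s1,s3,s5=s
    R=Ro.identity(); p=np.zeros(3); C=[p]
    R=R*Ro.from_euler('z',s1*q[0]+o1); p=p+R.apply([0,0,h]); C.append(p)
    R=R*Ro.from_euler('y',q[1])*Ro.from_euler('z',s3*q[2]); p=p+R.apply([e1,0,Lu]); C.append(p)
    R=R*Ro.from_euler('y',q[3]); p=p+R.apply([e2,0,0]); R=R*Ro.from_euler('z',s5*q[4]); p=p+R.apply([0,0,Lf]); C.append(p)
    R=R*Ro.from_euler('y',q[5]); p=p+R.apply([e3,0,L]); C.append(p)
    R=R*Ro.from_euler('z',q[6]*s1+o7)
    return (p,R,C) if chain else (p,R)
def fit():
    best=None
    for s in itertools.product((1,-1),repeat=3):
        f=lambda P:np.concatenate([fk(q,P,s)[0]-x for q,x in zip(Q,X)])
        r=least_squares(f,[.33,.42,.45,.3,0,0,0,0,0])
        if best is None or r.cost<best[0]: best=(r.cost,r.x,s)
    return best
if __name__=='__main__':
    b=fit(); print(b); print(np.sqrt(2*b[0]/24))
    for q,x in zip(Q,X): p,R=fk(q,b[1],b[2]); print((p-x).round(4),R.as_matrix()[:,2].round(3),R.as_matrix()[:,0].round(3))
E
python3 fk.py
python3 - <<'E'
from h import *
p,R,o=pose(); print(R.as_matrix().round(3))
E
```

```text
(np.float64(6.707549416031005e-05), array([ 2.39603948e-01,  4.94897479e-01,  5.05931757e-01,  3.57937483e-01,
        3.28761317e-05,  1.53012962e-02,  7.11347300e-04, -3.87717179e-02,
        0.00000000e+00]), (-1, -1, -1))
0.002364238675210092
[-0.0001  0.0027 -0.0042] [-0. -0. -1.] [-0.386  0.923 -0.   ]
[-0.0033  0.0033  0.0005] [-0.006  0.001 -1.   ] [-0.999  0.039  0.006]
[-0.0026  0.0023  0.0007] [-0.005  0.001 -1.   ] [-0.393 -0.92   0.001]
[ 0.0021 -0.      0.0013] [-0.497  0.022 -0.868] [-0.047 -0.999  0.001]
[ 0.0032 -0.0008  0.0022] [-0.501  0.019 -0.865] [-0.038 -0.999  0.   ]
[0.0019 0.0006 0.0002] [-0.495  0.018 -0.869] [-0.038 -0.999  0.001]
[-0.0009  0.0006 -0.0018] [ 0.461 -0.019 -0.887] [-0.039 -0.999  0.001]
[ 0.005  -0.0042  0.0012] [ 0.78   0.175 -0.601] [ 0.174 -0.983 -0.061]
[[ 0.773 -0.598 -0.211]
 [ 0.205 -0.08   0.976]
 [-0.601 -0.797  0.061]]
```

```bash
cat > ik.py <<'E'
from fk import *
from h import Rtool
P=fit()[1:]; 
lo=np.array([-163.93,-17.29,-79.2,3.27,-89.18,5.43,-154.24]);hi=np.array([163.93,119.83,71.16,140.29,269.18,117.66,154.24])
def ik(p,x,z,q0,w=.002):
    M=Rtool(x,z).as_matrix()
    def f(q):
        pp,R=fk(q,*P); m=R.as_matrix()
        marg=np.minimum(np.minimum(q-lo,hi-q),15)-15
        return np.concatenate([(pp-p)*10,(m[:,2]-M[:,0])*3,(-m[:,0]-M[:,2])*3,w*marg*.3,w*(q-q0)*.02])
    r=least_squares(f,np.clip(q0,lo+1,hi-1),bounds=(lo+.5,hi-.5)); 
    return r.x,np.abs(r.fun[:9]).max(),np.minimum(r.x-lo,hi-r.x).min()
E
python3 - <<'E'
from ik import *
rng=np.random.default_rng(0)
a=np.radians(30); qc=Q[-1]
for zz in (.11,.2):
  for bd in range(-90,120,15):
    b=np.radians(bd);c,s=np.cos(b),np.sin(b)
    x=[np.cos(a)*c,np.cos(a)*s,-np.sin(a)];z=[-s,c,0];p=np.array([.635-.0078*c,.262-.0078*s,zz])
    out=[]
    for k in range(6):
        q0=qc if k==0 else np.array([rng.uniform(-70,60),rng.uniform(0,60),rng.uniform(-70,60),rng.uniform(60,120),rng.uniform(-80,80),rng.uniform(20,100),rng.uniform(0,150)])
        r=ik(p,x,z,q0)
        if r[1]<.03: out.append(r)
    out.sort(key=lambda r:-r[2])
    print(zz,bd,[(o[0].round().astype(int).tolist(),round(o[2],1)) for o in out[:2]])
E
```

```text
0.11 -90 [([-65, 63, 43, 59, 13, 100, -29], np.float64(17.5)), ([-70, 68, 56, 59, 3, 99, -23], np.float64(14.9))]
0.11 -75 [([-57, 49, 14, 73, 40, 92, -38], np.float64(25.3)), ([-53, 49, 8, 73, 44, 94, -40], np.float64(23.4))]
0.11 -60 [([-61, 42, 15, 86, 47, 80, -37], np.float64(38.0)), ([-61, 42, 15, 86, 47, 80, -37], np.float64(38.0))]
0.11 -45 [([-75, 38, 30, 99, 49, 62, -33], np.float64(41.4)), ([-67, 36, 19, 99, 56, 66, -37], np.float64(41.3))]
0.11 -30 [([-62, 28, 13, 111, 72, 57, -41], np.float64(29.5)), ([-31, 30, -25, 111, 84, 71, -44], np.float64(29.5))]
0.11 -15 [([-9, 29, -46, 121, 101, 67, -43], np.float64(19.1)), ([-30, 23, -21, 121, 96, 56, -45], np.float64(19.1))]
0.11 0 [([15, 32, -64, 129, 119, 61, -39], np.float64(10.9)), ([15, 32, -64, 129, 119, 61, -39], np.float64(10.9))]
0.11 15 [([28, 27, -65, 134, 138, 41, -42], np.float64(6.3)), ([28, 27, -65, 134, 138, 41, -42], np.float64(6.3))]
0.11 30 [([42, 29, -67, 134, 169, 25, -52], np.float64(6.3)), ([42, 29, -67, 134, 169, 25, -53], np.float64(6.3))]
0.11 45 [([58, 49, -79, 129, 159, 10, -14], np.float64(0.5))]
0.
[... 570 characters left out ...]
 -31], np.float64(43.3))]
0.2 -30 [([-80, 23, 33, 109, 61, 55, -27], np.float64(31.6)), ([-67, 21, 18, 109, 66, 59, -29], np.float64(31.6))]
0.2 -15 [([-50, 12, 1, 119, 82, 50, -30], np.float64(21.4)), ([-21, 14, -30, 119, 87, 56, -31], np.float64(21.4))]
0.2 0 [([18, 12, -64, 127, 102, 44, -30], np.float64(13.5)), ([-3, 7, -40, 127, 100, 38, -32], np.float64(13.5))]
0.2 15 [([32, 4, -65, 131, 130, 19, -46], np.float64(9.0)), ([7, 2, -39, 131, 133, 18, -50], np.float64(9.0))]
0.2 30 []
0.2 45 []
0.2 60 []
0.2 75 []
0.2 90 [([-23, 32, 33, 97, -75, 89, -143], np.float64(11.6)), ([-22, 31, 33, 97, -74, 89, -143], np.float64(11.5))]
0.2 105 [([-19, 39, 30, 84, -69, 100, -140], np.float64(14.6))]
```

```bash
cat >> ik.py <<'E'
def jac(q,d=1e-3):
    p0,R0=fk(q,*P);J=np.zeros((6,7))
    for i in range(7):
        qq=q.copy();qq[i]+=np.degrees(d);p,R=fk(qq,*P)
        J[:3,i]=(p-p0)/d;J[3:,i]=(R*R0.inv()).as_rotvec()/d
    return J
def Rt(R): m=R.as_matrix(); return np.stack([m[:,2],-m[:,1],-m[:,0]],1) # tool x,y,z  (check handed)
def track(q,p,R,n=20):
    q=q.copy();p0,Rm=fk(q,*P);R0=Ro.from_matrix(Rt(Rm)); dr=(R*R0.inv()).as_rotvec()
    for k in range(n):
        f=(k+1)/n;pt=p0+f*(p-p0);Rg=Ro.from_rotvec(dr*f)*R0
        for _ in range(3):
            pp,Rm=fk(q,*P);e=np.r_[pt-pp,(Rg*Ro.from_matrix(Rt(Rm)).inv()).as_rotvec()]
            J=jac(q);dq=np.degrees(J.T@np.linalg.solve(J@J.T+1e-4*np.eye(6),e));q=np.clip(q+dq,lo,hi)
    pp,Rm=fk(q,*P); e=np.r_[p-pp,(R*Ro.from_matrix(Rt(Rm)).inv()).as_rotvec()]
    return q,np.abs(e[:3]).max(),np.abs(e[3:]).max()
def T(b,al): # azimuth, degrees below horizontal
    b=np.radians(b);a=np.radians(al);c,s=np.cos(b),np.sin(b)
    return Rtool([np.cos(a)*c,np.cos(a)*s,-np.sin(a)],[-s,c,0])
E
python3 - <<'E'
from ik import *
for bf in (-30,-45,-60):
    q=Q[-1].copy()
    for name,p,R in [('back',[.6,.0,.25],T(0,65)),('down',[.6,.05,.25],T(0,80)),('yaw',[.6,.1,.25],T(bf,80)),('over',[.63,.26,.25],T(bf,70)),('pitch',[.63,.26,.23],T(bf,30)),('low',[.635,.262,.11],T(bf,30))]:
        q,e,f=track(q,np.array(p),R); print(bf,name,q.round(0),round(e,4),round(f,3))
E
```

```text
Traceback (most recent call last):
  File "ik.py", line 21, in track
    q=q.copy();p0,Rm=fk(q,*P);R0=Ro.from_matrix(Rt(Rm)); dr=(R*R0.inv()).as_rotvec()
                                 ~~~~~~~~~~~~~~^^^^^^^^
  File "scipy/spatial/transform/_rotation.pyx", line 1143, in scipy.spatial.transform._rotation.Rotation.from_matrix
ValueError: Non-positive determinant (left-handed or null coordinate frame) in rotation matrix 0: [[ 0.78012496  0.60102956 -0.17369086]
 [ 0.17530458  0.05650271  0.98289152]
 [-0.60056086  0.79722702  0.06128406]].
```

```bash
sed -i 's/-m\[:,1\],-m\[:,0\]\],1)/m[:,1],-m[:,0]],1)/' ik.py
python3 - <<'E'
from ik import *
for bf in (-30,-45,-60):
    q=Q[-1].copy()
    for name,p,R in [('back',[.6,.0,.25],T(0,65)),('down',[.6,.05,.25],T(0,80)),('yaw',[.6,.1,.25],T(bf,80)),('over',[.63,.26,.25],T(bf,70)),('pitch',[.63,.26,.23],T(bf,30)),('low',[.635,.262,.11],T(bf,30))]:
        q,e,f=track(q,np.array(p),R); print(bf,name,q.round(0),round(e,4),round(f,3))
E
```

```text
-30 back [ 72. -11. -67. 110. -16.  50. 103.] 0.0 0.0
-30 down [ 54.  15. -73.  97.  18.  69.  71.] 0.0 0.0
-30 yaw [ 38.  16. -64.  94.  23.  73.  32.] 0.0 0.0
-30 over [ 11.  24. -59.  89.  41.  76.   8.] 0.0 0.0
-30 pitch [-11.  24. -48. 108.  82.  79. -31.] 0.0 0.0
-30 low [-16.  35. -43. 111.  91.  79. -44.] 0.0 0.0
-45 back [ 72. -11. -67. 110. -16.  50. 103.] 0.0 0.0
-45 down [ 54.  15. -73.  97.  18.  69.  71.] 0.0 0.0
-45 yaw [ 33.  17. -60.  93.  25.  76.  16.] 0.0 0.0
-45 over [  5.  27. -56.  84.  42.  82.  -7.] 0.0 0.0
-45 pitch [-19.  31. -43.  97.  77.  93. -35.] 0.0 0.0
-45 low [-22.  41. -39.  99.  82.  90. -46.] 0.0 0.0
-60 back [ 72. -11. -67. 110. -16.  50. 103.] 0.0 0.0
-60 down [ 54.  15. -73.  97.  18.  69.  71.] 0.0 0.0
-60 yaw [ 28.  18. -57.  91.  26.  79.   0.] 0.0 0.0
-60 over [  1.  30. -52.  79.  42.  89. -20.] 0.0 0.0
-60 pitch [-24.  38. -39.  84.  72. 104. -39.] 0.0 0.0
-60 low [-25.  47. -36.  87.  75. 100. -48.] 0.0 0.0
```

```bash
cat >> h.py <<'E'
def rows(p,R,n=10):
    p0,R0,o=pose(); sh=R0.inv().apply(np.array(p)-p0)*1000; rv=(R0.inv()*R).as_rotvec()
    print('t',round(o['time_s'],2),'deg/row',np.degrees(np.linalg.norm(rv))/n,'mm/row',np.linalg.norm(sh)/n)
    for k in range(n): print('[',np.round(sh*(k+1)/n).astype(int).tolist(),np.round(rv*(k+1)/n,3).tolist())
E
python3 - <<'E'
from h import *
from ik import T
rows([.6,.03,.26],T(0,68),10)
E
```

```text
t 18.78 deg/row 3.310304365523647 mm/row 20.252613581372607
[ [-8, 0, -19] [0.013, 0.018, 0.053]
[ [-15, -1, -38] [0.027, 0.036, 0.107]
[ [-23, -1, -56] [0.04, 0.054, 0.16]
[ [-30, -2, -75] [0.053, 0.072, 0.213]
[ [-38, -2, -94] [0.067, 0.09, 0.266]
[ [-45, -3, -113] [0.08, 0.108, 0.32]
[ [-53, -3, -131] [0.094, 0.126, 0.373]
[ [-61, -4, -150] [0.107, 0.144, 0.426]
[ [-68, -4, -169] [0.12, 0.162, 0.479]
[ [-76, -5, -188] [0.134, 0.18, 0.533]
```

```bash
python3 -m pendant '[[15,[-8,0,-19],[0.013,0.018,0.053]],[15,[-15,-1,-38],[0.027,0.036,0.107]],[15,[-23,-1,-56],[0.04,0.054,0.16]],[15,[-30,-2,-75],[0.053,0.072,0.213]],[15,[-38,-2,-94],[0.067,0.09,0.266]],[15,[-45,-3,-113],[0.08,0.108,0.32]],[15,[-53,-3,-131],[0.094,0.126,0.373]],[15,[-61,-4,-150],[0.107,0.144,0.426]],[15,[-68,-4,-169],[0.12,0.162,0.479]],[15,[-76,-5,-188],[0.134,0.18,0.533]]]'
python3 - <<'E'
from h import *
from ik import T
print(pose()[2]['qpos'].round(1))
rows([.6,.08,.26],T(-40,76),10)
E
```

```text
time_s: 19.62
tool_pos: [0.5996, 0.0282, 0.2608]
tool_rot: [-90.5, 68.1, -0.6]
force: [0.3, 0.7, -1.4]
grip_width: 0.0271
[ 72.1  -5.4 -73.9 106.1  -4.9  53.6  89.3]
t 19.62 deg/row 4.060418827903504 mm/row 5.176539495876524
[ [0, 0, 5] [0.066, 0.021, 0.013]
[ [0, 0, 10] [0.133, 0.042, 0.027]
[ [0, 0, 16] [0.199, 0.063, 0.04]
[ [0, 0, 21] [0.265, 0.085, 0.053]
[ [0, 0, 26] [0.332, 0.106, 0.067]
[ [0, 0, 31] [0.398, 0.127, 0.08]
[ [0, 0, 36] [0.464, 0.148, 0.093]
[ [1, 0, 41] [0.531, 0.169, 0.107]
[ [1, 0, 47] [0.597, 0.19, 0.12]
[ [1, 0, 52] [0.663, 0.211, 0.133]
```

```bash
python3 -m pendant '[[15,[0,0,5],[0.066,0.021,0.013]],[15,[0,0,10],[0.133,0.042,0.027]],[15,[0,0,16],[0.199,0.063,0.04]],[15,[0,0,21],[0.265,0.085,0.053]],[15,[0,0,26],[0.332,0.106,0.067]],[15,[0,0,31],[0.398,0.127,0.08]],[15,[0,0,36],[0.464,0.148,0.093]],[15,[1,0,41],[0.531,0.169,0.107]],[15,[1,0,47],[0.597,0.19,0.12]],[15,[1,0,52],[0.663,0.211,0.133]]]'
python3 - <<'E'
from h import *
from ik import T,track
q=pose()[2]['qpos'];print(q.round(1))
for p,R in (([.625,.268,.25],T(-40,66)),([.625,.268,.23],T(-40,30)),([.63,.268,.11],T(-40,30))):
    q,e,f=track(q,np.array(p),R);print(q.round(),e,f)
rows([.625,.265,.25],T(-40,66),10)
E
```

```text
time_s: 20.45
tool_pos: [0.6005, 0.0819, 0.2588]
tool_rot: [-89.2, 76.1, -39.3]
force: [-0.2, -0.0, -0.3]
grip_width: 0.0275
[ 40.8  16.1 -67.3  94.8  28.5  74.3  18.2]
[  7.  27. -61.  87.  48.  82.  -7.] 4.88622975414188e-10 1.2364537171905002e-10
[-15.  30. -48. 100.  80.  91. -35.] 2.778877683518033e-10 7.339270857720237e-11
[-19.  40. -43. 103.  86.  89. -46.] 5.0990489608437883e-11 1.2134196425428456e-11
t 20.45 deg/row 1.0069471023186036 mm/row 18.492983994964867
[ [-1, 10, 16] [-0.0, 0.0, -0.018]
[ [-3, 20, 31] [-0.001, 0.001, -0.035]
[ [-4, 30, 47] [-0.001, 0.001, -0.053]
[ [-6, 39, 62] [-0.001, 0.001, -0.07]
[ [-7, 49, 78] [-0.001, 0.001, -0.088]
[ [-9, 59, 93] [-0.002, 0.002, -0.105]
[ [-10, 69, 109] [-0.002, 0.002, -0.123]
[ [-12, 79, 125] [-0.002, 0.002, -0.141]
[ [-13, 89, 140] [-0.002, 0.003, -0.158]
[ [-15, 99, 156] [-0.003, 0.003, -0.176]
```

```bash
python3 -m pendant '[[15,[-1,10,16],[0,0,-0.018]],[15,[-3,20,31],[-0.001,0.001,-0.035]],[15,[-4,30,47],[-0.001,0.001,-0.053]],[15,[-6,39,62],[-0.001,0.001,-0.07]],[15,[-7,49,78],[-0.001,0.001,-0.088]],[15,[-9,59,93],[-0.002,0.002,-0.105]],[15,[-10,69,109],[-0.002,0.002,-0.123]],[15,[-12,79,125],[-0.002,0.002,-0.141]],[15,[-13,89,140],[-0.002,0.003,-0.158]],[15,[-15,99,156],[-0.003,0.003,-0.176]]]'
python3 - <<'E'
from h import *
from ik import T
print(pose()[2]['qpos'].round(1))
rows([.629,.267,.22],T(-40,30),10)
E
```

```text
time_s: 21.28
tool_pos: [0.6243, 0.2658, 0.25]
tool_rot: [-90.0, 65.9, -39.8]
force: [-0.4, -1.1, 0.2]
grip_width: 0.0274
[  7.8  27.2 -60.3  86.8  48.1  82.3  -7.7]
t 21.28 deg/row 3.5879979542898246 mm/row 3.033898401361102
[ [3, 1, 0] [0.0, 0.0, -0.063]
[ [6, 2, 1] [0.0, 0.0, -0.125]
[ [9, 3, 1] [0.001, 0.001, -0.188]
[ [11, 4, 2] [0.001, 0.001, -0.25]
[ [14, 5, 2] [0.001, 0.001, -0.313]
[ [17, 6, 2] [0.001, 0.001, -0.376]
[ [20, 7, 3] [0.002, 0.001, -0.438]
[ [23, 8, 3] [0.002, 0.002, -0.501]
[ [26, 9, 4] [0.002, 0.002, -0.564]
[ [29, 10, 4] [0.002, 0.002, -0.626]
```

```bash
python3 -m pendant '[[15,[3,1,0],[0,0,-0.063]],[15,[6,2,1],[0,0,-0.125]],[15,[9,3,1],[0.001,0.001,-0.188]],[15,[11,4,2],[0.001,0.001,-0.25]],[15,[14,5,2],[0.001,0.001,-0.313]],[15,[17,6,2],[0.001,0.001,-0.376]],[15,[20,7,3],[0.002,0.001,-0.438]],[15,[23,8,3],[0.002,0.002,-0.501]],[15,[26,9,4],[0.002,0.002,-0.564]],[15,[29,10,4],[0.002,0.002,-0.626]]]'
python3 -m pendant '[[15,[0,0,0],[0,0,0]],[15,[0,0,0],[0,0,0]],[15,[0,0,0],[0,0,0]]]'
python3 - <<'E'
from h import *
from ik import T
print(pose()[2]['qpos'].round(1))
rows([.629,.267,.13],T(-40,30),10)
vial_at(.635,.262)
c=snap('side'); cv2.imwrite('pics/s15.png',cv2.resize(c['image'][0:200,160:400],None,fx=3,fy=3,interpolation=2))
c=snap('top'); cv2.imwrite('pics/t15.png',cv2.resize(c['image'][120:320,60:300],None,fx=3,fy=3,interpolation=2))
E
```

```text
time_s: 22.12
tool_pos: [0.6287, 0.2673, 0.2197]
tool_rot: [-89.9, 29.9, -39.8]
force: [-0.5, 0.5, -0.5]
grip_width: 0.0275
time_s: 22.37
tool_pos: [0.6289, 0.2669, 0.2205]
tool_rot: [-89.9, 30.1, -39.9]
force: [-0.2, 0.3, -0.4]
grip_width: 0.0271
[-14.1  31.1 -47.7  99.5  80.   91.2 -35.1]
t 22.37 deg/row 0.016515340037477892 mm/row 9.051373613055201
[ [5, 8, 0] [-0.0, 0.0, -0.0]
[ [9, 16, 0] [-0.0, 0.0, -0.0]
[ [14, 23, 0] [-0.0, 0.0, -0.001]
[ [18, 31, 0] [-0.0, 0.001, -0.001]
[ [23, 39, 0] [-0.0, 0.001, -0.001]
[ [27, 47, 0] [-0.0, 0.001, -0.001]
[ [32, 55, 0] [-0.0, 0.001, -0.002]
[ [36, 63, 0] [-0.0, 0.001, -0.002]
[ [41, 70, 0] [-0.0, 0.001, -0.002]
[ [45, 78, 0] [-0.0, 0.001, -0.002]
side 0.71 [0.6332 0.25   0.2311] rect ((0.6331696510314941, 0.25436434149742126), (0.02053668349981308, 0.024975933134555817), 29.520896911621094) [[0.6221, 0.2442, 0.1928], [0.6441, 0.2629, 0.2522]]
  top ridge [-0.19251626  0.37500346] [0.63098531 0.25222502 0.24689817]
top 0.73 [0.6306 0.2585 0.2503] rect ((0.6323764324188232, 0.25987130403518677), (0.0246617142111063, 0.02586943656206131), 79.81048583984375) [[0.6207, 0.248, 0.2141], [0.6436, 0.2716, 0.2568]]
  top ridge [0.02516192 0.24572698] [0.63341482 0.26190388 0.25367519]
```

View pics/s15.png

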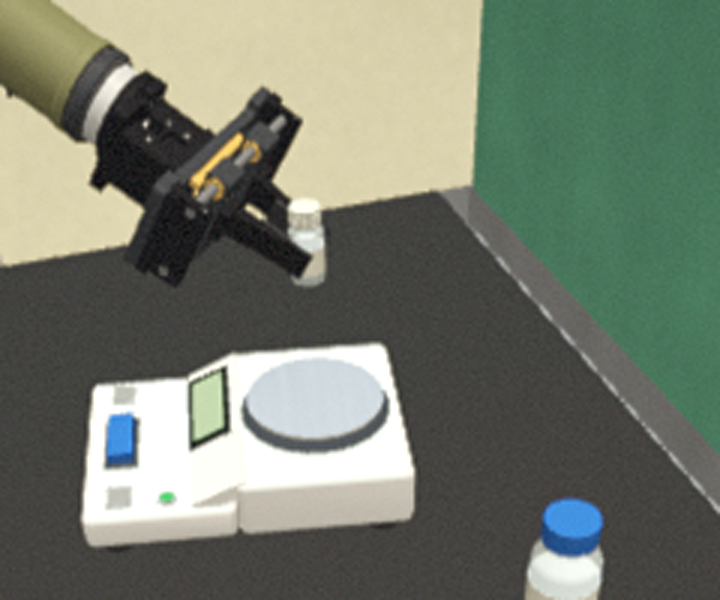

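View pics/t15.png

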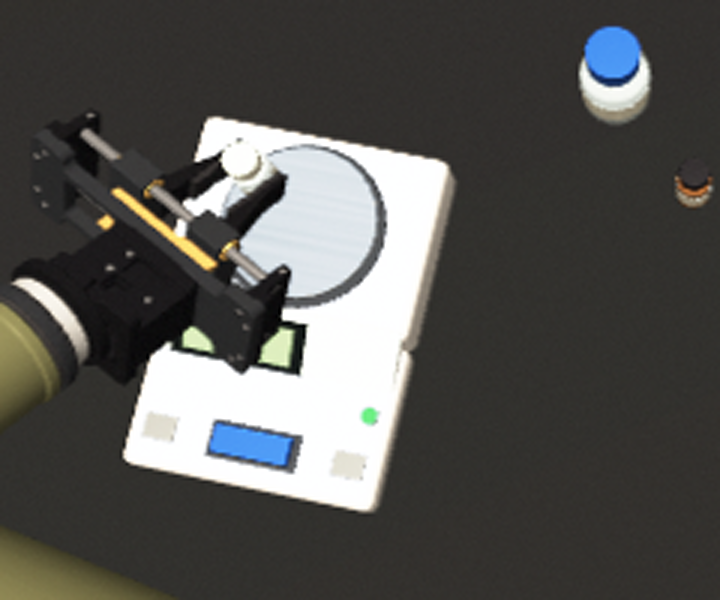

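```bash
python3 -m pendant '[[15,[4,7,0],[0,0,0]],[15,[11,18,0],[0,0,0]],[15,[18,31,0],[0,0,0]],[15,[25,43,0],[0,0,0]],[15,[32,55,0],[0,0,0]],[15,[39,67,0],[0,0,0]],[15,[44,76,0],[0,0,0]],[15,[48,83,0],[0,0,0]],[15,[50,86,0],[0,0,-0.002]],[15,[50,86,0],[0,0,-0.002]]]'
python3 -m pendant '[[15,[0,0,0],[0,0,0]],[15,[0,0,0],[0,0,0]],[15,[0,0,0],[0,0,0]]]'
python3 - <<'E'
from h import *
from ik import T
vial_at(.635,.262)
go([.629,.267,.113],T(-40,30))
c=snap('side'); cv2.imwrite('pics/s16.png',cv2.resize(c['image'][50:170,180:340],None,fx=5,fy=5,interpolation=2))
E
```

```text
time_s: 23.5
tool_pos: [0.6282, 0.2666, 0.1193]
tool_rot: [-90.1, 30.0, -40.0]
force: [-0.1, 1.1, 0.6]
grip_width: 0.0274
time_s: 23.75
tool_pos: [0.6288, 0.2671, 0.1216]
tool_rot: [-89.9, 29.9, -39.9]
force: [0.6, -0.5, -0.7]
grip_width: 0.0272
side 0.57 [0.6328 0.2513 0.1306] rect ((0.6425064206123352, 0.2893378734588623), (0.10988667607307434, 0.03588292375206947), 65.73541259765625) [[0.6215, 0.2403, 0.078], [0.663, 0.3, 0.1539]]
  top ridge [-0.1732535   0.36575438] [0.63047536 0.25374425 0.14899036]
top 0.53 [0.6306 0.2602 0.1503] rect ((0.63697749376297, 0.2662264108657837), (0.03839801624417305, 0.02702869288623333), 48.695396423339844) [[0.6203, 0.2488, 0.1183], [0.6442, 0.2806, 0.1555]]
  top ridge [0.02945949 0.24261363] [0.63238384 0.26091606 0.15346891]
t 23.95 shift mm [4.2 7.  0.3] turn [-0.      0.0017  0.0008] deg 0.10643165725341988
```

View pics/s16.png

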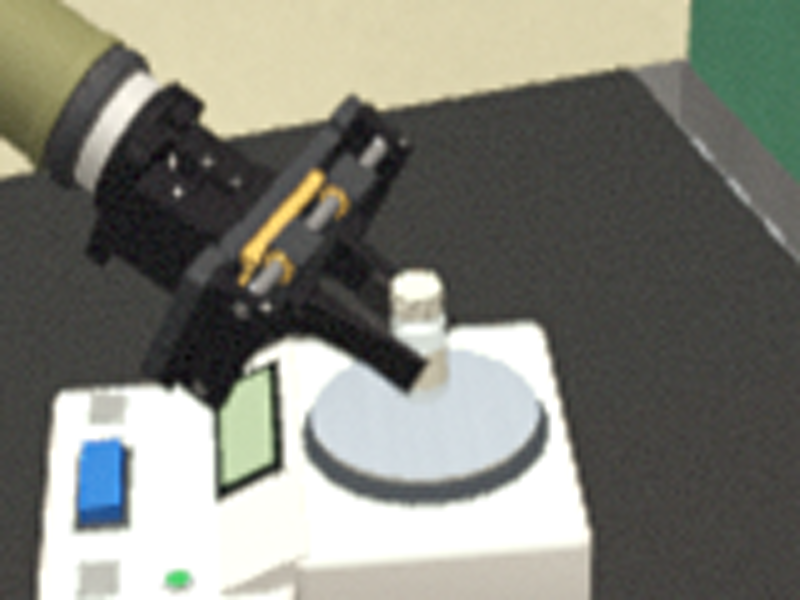

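```bash
python3 -m pendant '[[15,[2,3.5,0],[0,0,0]],[15,[4,7,0],[0,0.001,0]],[15,[4,7,0],[0,0.001,0]],[15,[4,7,0],[0,0.001,0]],[15,[4,7,0],[0,0.001,0]]]'
python3 -m pendant '[[15,[0.5,0.9,0],[0,0,0]],[15,[0.5,0.9,0],[0,0,0]],[15,[0.5,0.9,0],[0,0,0]],[15,[0.5,0.9,0],[0,0,0]]]'
```

```text
time_s: 24.42
tool_pos: [0.6284, 0.2668, 0.1123]
tool_rot: [-90.1, 30.0, -40.0]
force: [-0.3, 0.2, -0.2]
grip_width: 0.0274
time_s: 24.75
tool_pos: [0.6285, 0.2668, 0.1116]
tool_rot: [-90.0, 30.0, -40.0]
force: [-0.4, 0.1, -0.6]
grip_width: 0.0275
```

```bash
python3 -m pendant '[[15,[0.5,0.9,0],[0,0,0]],[15,[0.5,0.9,0],[0,0,0]],[15,[0.5,0.9,0],[0,0,0]],[15,[0.5,0.9,0],[0,0,0]]]'
```

```text
time_s: 25.08
tool_pos: [0.6285, 0.2668, 0.1105]
tool_rot: [-90.0, 30.0, -40.0]
force: [-0.4, -0.3, -0.0]
grip_width: 0.0274
```

```bash
python3 -m pendant '[[15,[0.25,0.43,0],[0,0,0]],[15,[0.25,0.43,0],[0,0,0]],[15,[0.25,0.43,0],[0,0,0]],[15,[0.25,0.43,0],[0,0,0]]]'
```

```text
time_s: 25.42
tool_pos: [0.6284, 0.2668, 0.11]
tool_rot: [-90.0, 30.0, -40.0]
force: [-0.1, 0.0, 0.2]
grip_width: 0.0276
```

```bash
python3 -m pendant '[[15,[0.25,0.43,0],[0,0,0]],[15,[0.25,0.43,0],[0,0,0]],[15,[0.25,0.43,0],[0,0,0]],[15,[0.25,0.43,0],[0,0,0]]]'
```

```text
time_s: 25.75
tool_pos: [0.6284, 0.2669, 0.1095]
tool_rot: [-90.0, 30.0, -40.0]
force: [1.0, -0.6, -0.6]
grip_width: 0.0274
```

```bash
python3 -m pendant '[[15,[0.25,0.43,0],[0,0,0]],[15,[0.25,0.43,0],[0,0,0]],[15,[0.25,0.43,0],[0,0,0]],[15,[0.25,0.43,0],[0,0,0]]]'
python3 - <<'E'
from h import *
c=snap('side'); cv2.imwrite('pics/s17.png',cv2.resize(c['image'][80:160,220:320],None,fx=7,fy=7,interpolation=2))
for i in range(3): snap('side'); print(pose()[2]['force'].round(2),pose()[0].round(4))
E
```

```text
time_s: 26.08
tool_pos: [0.6284, 0.2668, 0.109]
tool_rot: [-90.0, 30.0, -40.0]
force: [-1.0, 0.9, -0.6]
grip_width: 0.0278
[ 0.56 -0.11  0.01] [0.6285 0.2668 0.109 ]
[-0.25 -0.31  0.91] [0.6285 0.2668 0.109 ]
[ 0.17 -0.16  0.08] [0.6284 0.2668 0.109 ]
```

View pics/s17.png

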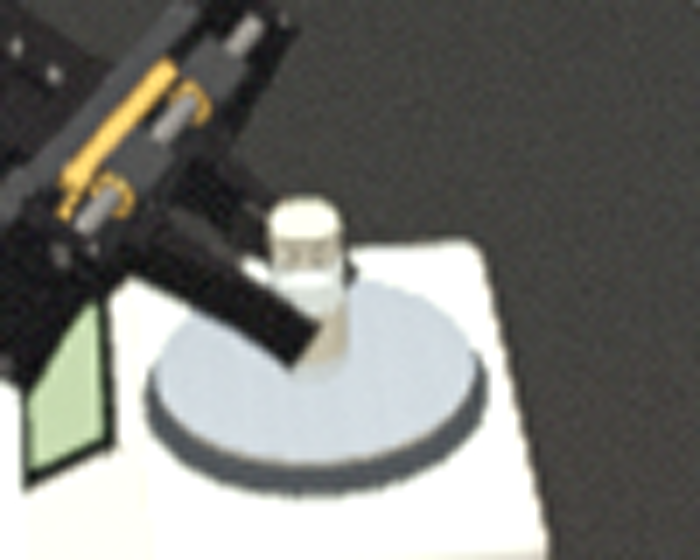

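```bash
python3 -m pendant '[[15,[0.25,0.43,0],[0,0,0]],[15,[0.25,0.43,0],[0,0,0]],[15,[0.25,0.43,0],[0,0,0]],[15,[0.25,0.43,0],[0,0,0]]]'
```

```text
time_s: 26.62
tool_pos: [0.6285, 0.2669, 0.1086]
tool_rot: [-90.0, 30.0, -40.0]
force: [1.4, 0.2, -0.2]
grip_width: 0.027
```

```bash
python3 -m pendant '[[15,[0.25,0.43,0],[0,0,0]],[15,[0.25,0.43,0],[0,0,0]],[15,[0.25,0.43,0],[0,0,0]],[15,[0.25,0.43,0],[0,0,0]]]'
```

```text
time_s: 26.95
tool_pos: [0.6285, 0.2669, 0.1086]
tool_rot: [-90.0, 29.9, -40.0]
force: [-2.0, -0.1, 3.5]
grip_width: 0.0274
```

```bash
python3 -m pendant '[[27,[-0.1,-0.2,0],[0,0,0]],[28,[-0.1,-0.2,0],[0,0,0]],[29,[-0.1,-0.2,0],[0,0,0]],[31,[-0.1,-0.2,0],[0,0,0]],[34,[-0.1,-0.2,0],[0,0,0]],[40,[-0.1,-0.2,0],[0,0,0]],[50,[-0.1,-0.2,0],[0,0,0]],[60,[-0.1,-0.2,0],[0,0,0]],[60,[-0.1,-0.2,0],[0,0,0]],[60,[-0.1,-0.2,0],[0,0,0]]]' 3
python3 - <<'E'
from h import *
c=snap('side'); cv2.imwrite('pics/s18.png',cv2.resize(c['image'][80:160,220:320],None,fx=7,fy=7,interpolation=2))
c=snap('top'); cv2.imwrite('pics/t18.png',cv2.resize(c['image'][150:270,80:240],None,fx=5,fy=5,interpolation=2))
print(pose()[2]['grip_width'])
E
```

```text
time_s: 27.78
tool_pos: [0.6285, 0.2668, 0.1082]
tool_rot: [-90.0, 30.0, -40.0]
force: [0.7, -0.6, 0.3]
grip_width: 0.0564
0.05867202780874229
```

View pics/s18.png

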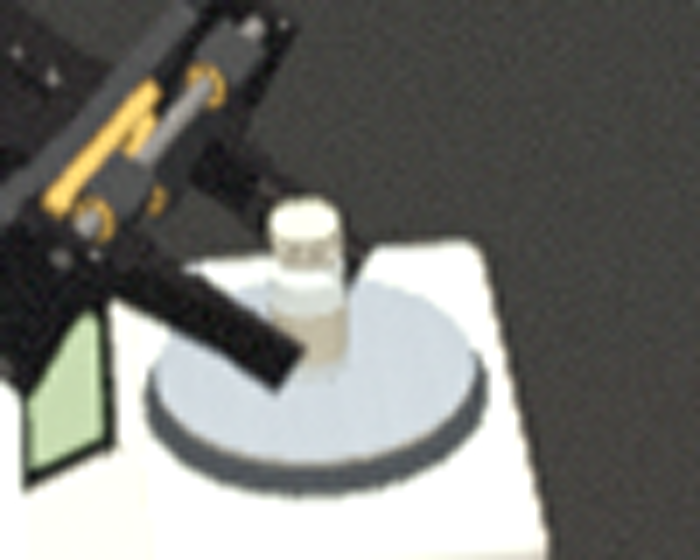

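View pics/t18.png

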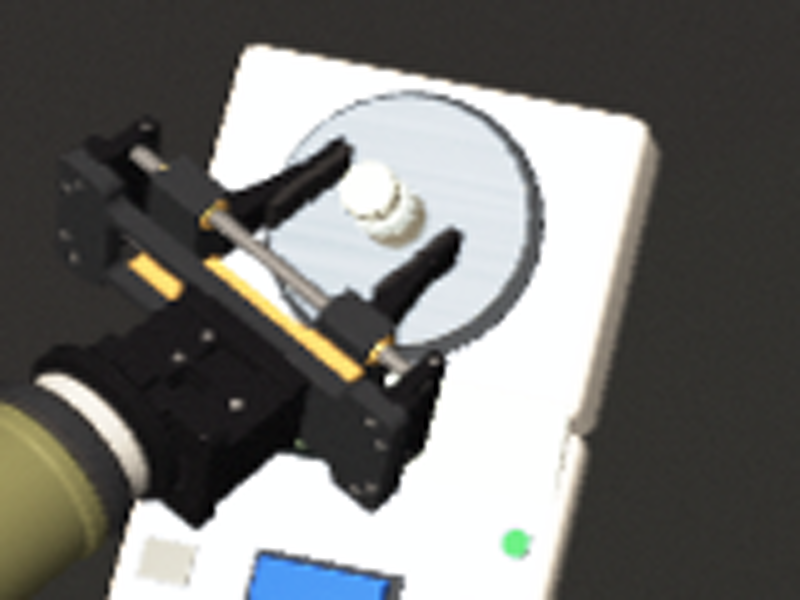

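Vial stands free at the pan's middle (base ~(402,220) vs. pan centre ~(408,218) in the top crop). Backing out along the fingers.

```bash
python3 -m pendant '[[65,[-4,0,0],[0,0,0]],[65,[-12,0,0],[0,0,0]],[65,[-24,0,0],[0,0,0]],[65,[-40,0,0],[0,0,0]],[65,[-60,0,0],[0,0,0]],[65,[-85,0,0],[0,0,0]],[65,[-110,0,0],[0,0,0]],[65,[-130,0,0],[0,0,0]],[65,[-140,0,0],[0,0,0]],[65,[-140,0,0],[0,0,0]]]'
python3 - <<'E'
from h import *
from ik import T,track
q=pose()[2]['qpos'];print(q.round(1))
vial_at(.635,.262)
for p,R in (([.46,.33,.26],T(-40,75)),([.467,.30,.16],T(-40,90)),([.467,.30,.08],T(-40,90))):
    q,e,f=track(q,np.array(p),R);print(q.round(),e,f)
c=snap('side','pics/s19.png')
E
```

```text
time_s: 28.72
tool_pos: [0.5332, 0.3486, 0.18]
tool_rot: [-89.8, 30.1, -39.6]
force: [0.2, 0.5, -0.6]
grip_width: 0.0652
[-25.4  36.8 -49.3  99.1  77.5 100.2 -45.1]
side 0.77 [0.6302 0.2502 0.1158] rect ((0.6378915309906006, 0.27971065044403076), (0.0732642114162445, 0.026098644360899925), 75.202880859375) [[0.6197, 0.2452, 0.0808], [0.6435, 0.2667, 0.1403]]
  top ridge [-0.00817619  0.25979656] [0.6321493  0.25333997 0.13463825]
top 0.45 [0.6287 0.2579 0.1281] rect ((0.6402164101600647, 0.2682499289512634), (0.048596713691949844, 0.027661457657814026), 43.297691345214844) [[0.6197, 0.2485, 0.0826], [0.6442, 0.2728, 0.1428]]
  top ridge [-0.0265364   0.27872703] [0.63297649 0.26196352 0.14020555]
[ 14.  19. -75.  96.  33.  83. -13.] 1.759881795848628e-09 5.436058825303292e-10
[ 24.  27. -75. 102.  28.  73.  -6.] 3.6918629264803826e-10 1.1344175598893003e-10
[ 19.  32. -70. 106.  33.  66. -10.] 7.560346793056283e-11 2.2559842882685643e-11
```

View pics/s19.png

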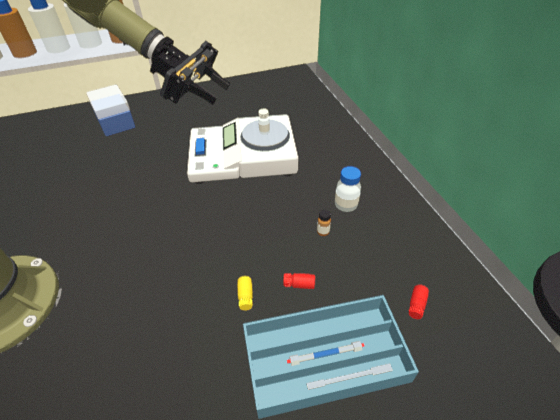

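Run:
```python
from h import *
from ik import T
rows([.465,.31,.24],T(-40,80),10)
```

```text
t 28.97 deg/row 5.0076015345344835 mm/row 10.045512911308219
[ [-6, -4, -7] [-0.0, -0.0, 0.087]
[ [-12, -7, -14] [-0.0, -0.0, 0.175]
[ [-18, -11, -21] [-0.0, -0.001, 0.262]
[ [-24, -15, -29] [-0.0, -0.001, 0.35]
[ [-30, -19, -36] [-0.0, -0.001, 0.437]
[ [-36, -22, -43] [-0.0, -0.001, 0.524]
[ [-42, -26, -50] [-0.0, -0.002, 0.612]
[ [-48, -30, -57] [-0.0, -0.002, 0.699]
[ [-54, -34, -64] [-0.0, -0.002, 0.787]
[ [-60, -37, -71] [-0.0, -0.002, 0.874]
```

```bash
python3 -m pendant '[[50,[-6,-4,-7],[0,0,0.087]],[40,[-12,-7,-14],[0,0,0.175]],[30,[-18,-11,-21],[0,0,0.262]],[20,[-24,-15,-29],[0,0,0.35]],[10,[-30,-19,-36],[0,0,0.437]],[0,[-36,-22,-43],[0,0,0.524]],[0,[-42,-26,-50],[0,0,0.612]],[0,[-48,-30,-57],[0,0,0.699]],[0,[-54,-34,-64],[0,0,0.787]],[0,[-60,-37,-71],[0,-0.002,0.874]]]' 20
python3 - <<'E'
from h import *
from ik import T
q=pose()[2]['qpos'];print(q.round(1))
rows([.467,.299,.12],T(-40,90),10)
E
```

```text
time_s: 29.8
tool_pos: [0.4648, 0.3106, 0.2408]
tool_rot: [-89.4, 80.2, -39.4]
force: [0.3, -0.4, -0.4]
grip_width: 0.0067
[ 20.2  18.7 -74.1  96.8  28.2  79.8  -8.8]
t 29.8 deg/row 0.9770933417861475 mm/row 12.135377462179438
[ [12, 1, -1] [-0.0, 0.0, 0.017]
[ [24, 2, -2] [-0.0, 0.0, 0.034]
[ [36, 3, -2] [-0.0, 0.001, 0.051]
[ [48, 5, -3] [-0.0, 0.001, 0.068]
[ [60, 6, -4] [-0.0, 0.001, 0.085]
[ [72, 7, -5] [-0.0, 0.001, 0.102]
[ [84, 8, -5] [-0.0, 0.001, 0.119]
[ [96, 9, -6] [-0.0, 0.001, 0.136]
[ [109, 10, -7] [-0.0, 0.002, 0.153]
[ [121, 11, -8] [-0.0, 0.002, 0.171]
```

```bash
python3 -m pendant '[[0,[12,1,-1],[0,0,0.017]],[0,[24,2,-2],[0,0,0.034]],[0,[40,3,-3],[0,0,0.051]],[0,[56,5,-4],[0,0,0.068]],[0,[72,7,-5],[0,0,0.085]],[0,[88,8,-6],[0,0,0.11]],[0,[104,9,-7],[0,0,0.14]],[0,[116,10,-7],[0,0.002,0.165]],[0,[121,11,-8],[0,0.002,0.171]],[0,[121,11,-8],[0,0.002,0.171]]]'
python3 - <<'E'
from h import *
from ik import T
for i in range(2): c=snap('top')
cv2.imwrite('pics/t20.png',cv2.resize(c['image'][150:310,60:240],None,fx=4,fy=4,interpolation=2))
c=snap('side'); cv2.imwrite('pics/s20.png',cv2.resize(c['image'][40:200,150:350],None,fx=4,fy=4,interpolation=2))
q=pose()[2]['qpos'];print(q.round(1),pose()[0])
go([.467,.299,.076],T(-40,90))
E
```

```text
time_s: 30.63
tool_pos: [0.4654, 0.2981, 0.1163]
tool_rot: [-171.3, 89.7, -121.2]
force: [-0.4, 0.6, 0.3]
grip_width: 0.0005
[ 21.6  28.6 -70.5 103.4  29.1  69.   -7.5] [0.46634086 0.30017256 0.11931235]
t 30.7833 shift mm [43.3 -1.1 -0.5] turn [ 0.0033 -0.0006  0.003 ] deg 0.25620870125016987
```

View pics/t20.png

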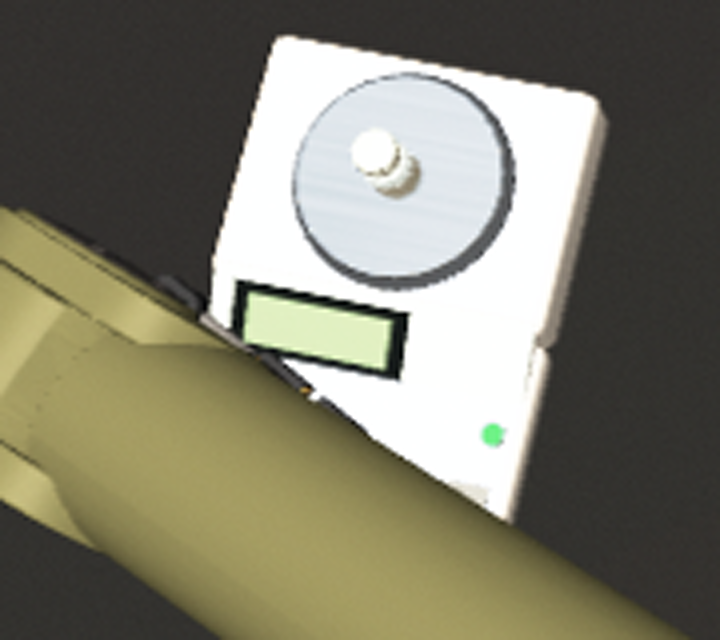

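View pics/s20.png

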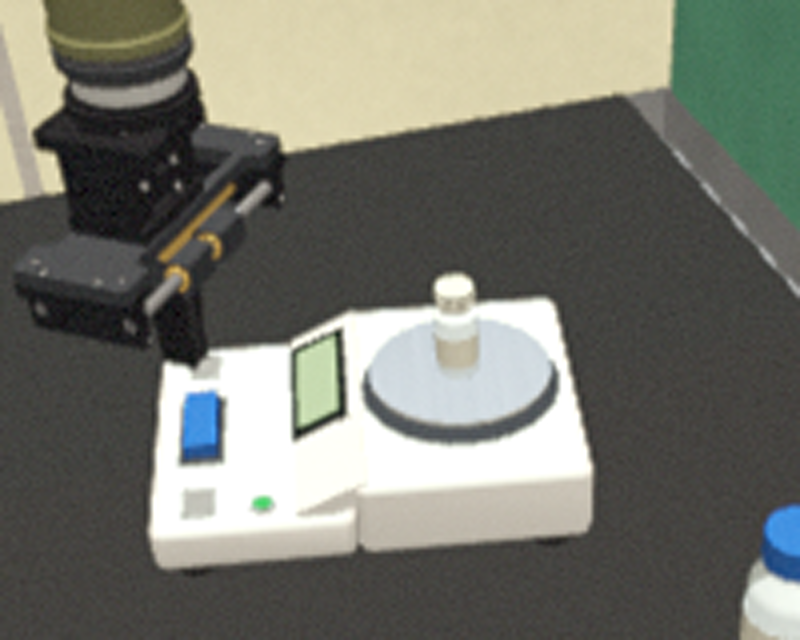

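```bash
python3 -m pendant '[[0,[10,-1,0],[0,0,0]],[0,[22,-1,0],[0,0,0]],[0,[32,-1,0],[0,0,0]],[0,[38,-1,0],[0.003,0,0.003]],[0,[38,-1,0],[0.003,0,0.003]],[0,[38,-1,0],[0.003,0,0.003]]]'
python3 - <<'E'
from h import *
from ik import T
c=snap('side'); cv2.imwrite('pics/s21.png',cv2.resize(c['image'][100:180,170:270],None,fx=7,fy=7,interpolation=2))
go([.467,.299,.076],T(-40,90))
E
```

```text
time_s: 31.28
tool_pos: [0.4674, 0.2985, 0.0806]
tool_rot: [151.1, 89.9, -159.0]
force: [-0.7, -0.5, 0.6]
grip_width: 0.0006
t 31.3333 shift mm [ 5.1  0.7 -0.3] turn [-0.0012 -0.0009 -0.0007] deg 0.09207021235978156
```

View pics/s21.png

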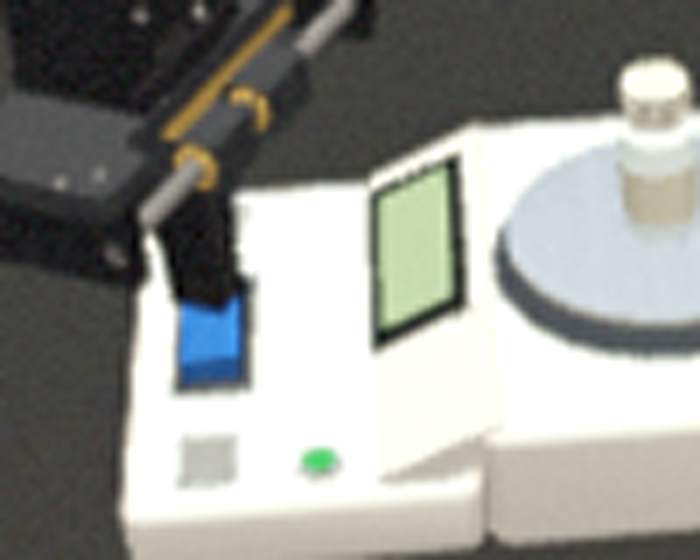

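```bash
python3 -m pendant '[[0,[5,0,0],[0,0,0]],[0,[8,0,0],[0,0,0]],[0,[10,0,0],[0,0,0]],[0,[11.5,0,0],[0,0,0]],[0,[12.5,0,0],[0,0,0]],[0,[12.5,0,0],[0,0,0]],[0,[12.5,0,0],[0,0,0]]]'
```

```text
time_s: 31.92
tool_pos: [0.4681, 0.2989, 0.0694]
tool_rot: [-141.0, 90.0, -91.1]
force: [-1.1, -0.8, 4.1]
grip_width: 0.0005
```

```bash
python3 -m pendant '[[0,[0.5,0,0],[0,0,0]],[0,[0.8,0,0],[0,0,0]],[0,[0.8,0,0],[0,0,0]],[0,[0.8,0,0],[0,0,0]]]'
python3 - <<'E'
from h import *
c=snap('side'); cv2.imwrite('pics/s22.png',cv2.resize(c['image'][100:180,170:270],None,fx=7,fy=7,interpolation=2))
E
```

```text
time_s: 32.25
tool_pos: [0.4681, 0.2989, 0.0692]
tool_rot: [-129.4, 89.9, -79.5]
force: [-2.1, -2.7, 10.0]
grip_width: 0.0007
```

View pics/s22.png

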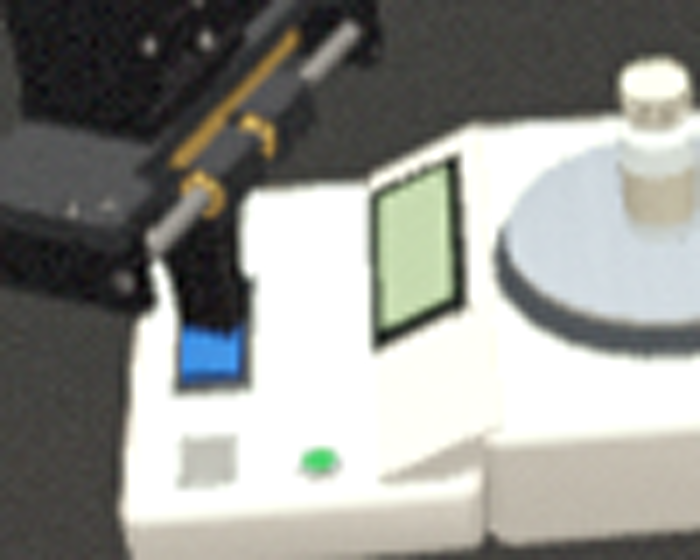

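Key is down against its stop (10 N, z = 69.2 mm, as expected). Release by lifting straight up.

```bash
python3 -m pendant '[[0,[-4,0,0],[0,0,0]],[0,[-10,0,0],[0,0,0]],[0,[-25,0,0],[0,0,0]],[0,[-50,0,0],[0,0,0]],[0,[-80,0,0],[0,0,0]],[0,[-110,0,0],[0,0,0]],[0,[-120,0,0],[0,0,0]],[0,[-120,0,0],[0,0,0]],[0,[-120,0,0],[0,0,0]]]'
python3 - <<'E'
from h import *
c=snap('side'); cv2.imwrite('pics/s23.png',cv2.resize(c['image'][60:220,160:360],None,fx=4,fy=4,interpolation=2)); P=cloud(c)
for d in models.masks_of('side','tare_top')[:1]:
    q=P[d['pixels']]; print('tare',np.median(q[q[:,2]>np.percentile(q[:,2],50)],0))
vial_at(.635,.262)
E
```

```text
time_s: 33.05
tool_pos: [0.4679, 0.2983, 0.1879]
tool_rot: [-145.8, 89.9, -95.9]
force: [-0.1, -0.2, -0.3]
grip_width: 0.0009
tare [0.46579373 0.29285816 0.05589537]
side 0.64 [0.63   0.2503 0.1125] rect ((0.6276541948318481, 0.2793813943862915), (0.026640038937330246, 0.07221052795648575), 10.281161308288574) [[0.6199, 0.2456, 0.0793], [0.6431, 0.2659, 0.1403]]
  top ridge [-0.20187872  0.38099855] [0.63080663 0.25254674 0.13431021]
top 0.6 [0.6278 0.2572 0.1295] rect ((0.6316532492637634, 0.259126752614975), (0.0249407347291708, 0.02310285158455372), 5.211460590362549) [[0.6198, 0.2484, 0.0851], [0.6426, 0.2697, 0.1436]]
  top ridge [0.01927922 0.24901475] [0.63227261 0.26131542 0.14069663]
```

View pics/s23.png

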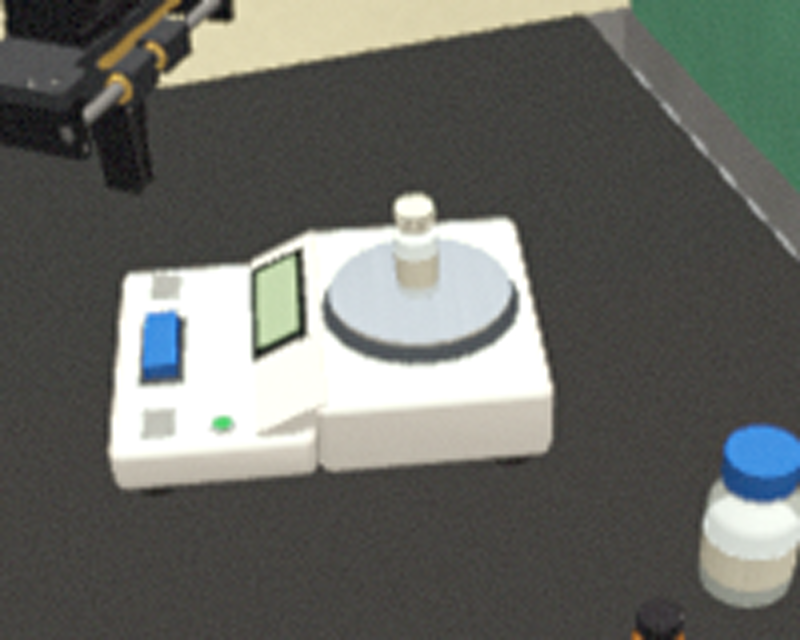

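The picture shows the vial upright on the pan at about (415,270), the blue key up again at (161,345), and the arm clear. Handing in.

Run:
```python
from cell import env
print(env.sign_off())
```

```text
the job is handed in; nothing more can be done
None
```

The job is handed in at about 33 s of the 64 s allowed; no verdict is reported, so success rests on my own checks below.

**What I did**
- I lifted the vial out of its lane by its two ends and laid it on the open bench at about (0.50, 0.00). I let go there, and it stayed still.
- I took it again round the body with the tool tilted 30°, stood it upright on the balance pan and released it.
- I pressed the tare key to its stop with closed fingers and lifted clear. At the stop the fingertips were about 52 mm above the bench and the force was 10 N.

**What the last checks showed**
- **Vial:** it stands upright, measured at about (0.632, 0.261) in the top camera. The pan centre was measured at about (0.635, 0.262), so it sits within a few millimetres of the middle.
- **Tare key:** it is up again, with its top read at about 56 mm against the nominal 57 mm.
- **Arm:** it touches nothing.
- **Bystanders:** none were touched. The amber vial, bottle, column and spatula looked in place in the last picture that showed each one, but I did not measure them at the end.

**What went wrong or disagreed**
- My first approach to the pan, with the tool pointing outward at 15°, stopped at the limit of joint 6. I backed off and came in from the other side at -40°.
- The side camera places the vial about 8–10 mm nearer its own side than the top camera does. It sees only the near surface, and this is still inside the 30 mm tolerance.

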